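# Prop the shadow box lid on its stay

## Task

Lift the blue staple tacker off the glazed lid of the oak shadow box and stand it upright in the middle of the cork pad. Then swing the lid right back until it leans open by itself, flip the brass stay inside the box up past vertical against its stop, and take the lid again and lower it until it rests propped on the tip of the stay. Do not let the lid drop or slam, and leave the mat cutter, the brass easel back and the two cork bumpers where they are.

Things in the scene. Friction and masses are not known exactly. Their poses are not given: they have to be found in the camera images.
- case_floor (a point): Oak shadow box, open-topped, fixed on a locked grey cast-iron turntable (disc 280 mm across, 25 mm high); neither moves. Box 160 mm (own x) by 220 mm (own y) outside, walls 6 mm, rim at world height 80 mm. This point is the middle of its inner floor, 31 mm above the bench. Axes are the box's: x from the handle side to the hinge side (roughly away from the robot), y along the hinge, z up.
- lid (a joint): Opening angle of the lid, rad: 0 shut, 1.57 upright, 1.72 stop, where it leans back by its own weight. Swings freely and falls shut if let go below upright. It rests at about 0.79 when propped on the raised stay. The lid is an oak frame 160 x 220 x 12 mm with a clear panel (its underside 1 mm over the rim when shut), 0.3 to 0.5 kg.
- lid_hinge (a point): Middle of the lid's hinge line, on the box's hinge-side rim (80 mm high), 80 mm from the box's middle; turns with the lid: x points from handle to hinge, y along the hinge line, z out of the lid's upper face.
- lid_bar (a point): Middle of the lid's brass handle: a round bar 10 mm thick and 110 mm long, parallel to the hinge, 40 mm beyond the lid's free edge, held by an arm at each end (clear gap bar to lid 35 mm). 200 mm from the hinge line and 7 mm to the lid's upper side of it. Axes as lid_hinge; turns with the lid.
- stay (a joint): Angle of the brass stay, rad: 0 folded flat in the box, 1.57 upright, 1.78 its stop, where it stays by its own weight. Moves freely and falls back if let go short of upright.
- stay_pivot (a point): Pivot of the stay, 12 mm below the rim (68 mm above the bench), 15 mm to the handle side (box -x) of the box's middle and 60 mm towards box -y. The stay is a blade 8 mm thick (along box x) and 10 mm wide, its red tip 110 mm from the pivot; folded, it lies along box +y, level, and it flips up about box x. Turns with the stay: y points to the tip.
- stay_grip (a point): Centre of a brass ball 18 mm across on the stay blade, 80 mm from the pivot: good to pinch (the stay turns easily in the grip), fingers closing along box x (55 mm free on the handle side, more on the hinge side, floor 37 mm below when folded). Axes as stay_pivot.
- tacker_mid (a point): Blue staple tacker, upright, 140 mm long (own x), 30 mm wide (own y), 67 mm high (z up); this point is 33 mm above its underside, in the middle of its length and width. Starts standing on the shut lid. Its grip, 26 mm wide, runs along x from -67 to +31 mm of this point, between 7 mm and 27 mm above it; pinch it across the width. 0.35 to 0.65 kg, the blocky head at +x is the heavier end.
- pad_top (a point): Middle of the upper face of the cork pad, 170 mm (own x) by 130 mm (own y), 4 mm thick, fixed on the bench.
- cutter_mid (a point): Green plastic mat cutter, bystander, loose: 130 mm (own x) by 55 mm by 64 mm high, this point half-way up.
- easel_mid (a point): Brass easel back standing folded open, bystander, loose: 70 mm (own x) by 80 mm by 128 mm high, this point half-way up.
- bumper0: Cork bumper disc, bystander, loose: 60 mm across, 15 mm high; origin under its centre.
- bumper1: Second cork bumper disc, same size; origin under its centre.
There are look-alikes about, which are no part of the job. There is more than one size of the part that bears tacker_mid; the job needs the middle-sized.

How it is judged:
On the way, in this order (a step that is already met when the one before it is completed fails the run):
1. the tacker stands upright on the cork pad, let go (horizontal distance between tacker_mid and pad_top below 0.04 m and height (world z) of tacker_mid below 0.045 m and angle between tacker_mid's own z axis and vertical below 0.1 rad and contact force between the fingers and tacker below 0.2 N and value of joint lid below 0.2 rad), for 0.2 s.
2. the lid leans back open by itself, let go, before the stay is raised (value of joint lid above 1.6 rad and value of joint stay below 0.5 rad and contact force between the fingers and lid below 0.2 N), for 0.2 s.
3. the stay is flipped up past vertical while the lid leans back (value of joint stay above 1.6 rad and value of joint lid above 1.5 rad), for 0.2 s.
At the end, for the whole second after the job is handed in: Lid still and resting on the raised stay (lid 0.74 to 0.86 rad, stay above 1.6 rad, pressing on it); tacker upright, at rest, on the pad, its middle within 40 mm of the pad's; nothing touched by the robot; mat cutter, easel back and bumpers upright within 20 mm of their starts (value of joint lid between 0.74 and 0.86 rad and value of joint stay above 1.6 rad and contact force between lid and stay above 0.5 N and velocity of joint lid between -0.1 and 0.1 rad/s and contact force between the fingers and anything else below 0.2 N and horizontal distance between tacker_mid and pad_top below 0.04 m and height (world z) of tacker_mid below 0.045 m and angle between tacker_mid's own z axis and vertical below 0.1 rad and linear speed of tacker below 0.02 m/s and distance of each of cutter_mid, easel_mid, bumper0, bumper1 from where it was at the start of the episode below 0.02 m and angle between each of cutter_mid, easel_mid's own z axis and vertical below 0.15 rad).
It fails at once if the lid drops or slams (swings down faster than 3 rad/s or back faster than 4 rad/s) (velocity of joint lid below -3 rad/s or velocity of joint lid above 4 rad/s).
It fails at once if a bystander (mat cutter, easel back or bumper) is moved more than 20 mm or tipped (not (distance of each of cutter_mid, easel_mid, bumper0, bumper1 from where it was at the start of the episode below 0.02 m and angle between each of cutter_mid, easel_mid's own z axis and vertical below 0.15 rad)).
It also fails if it takes over 72 s, if anything falls off the work surface, if the arm or the gripper's body presses on something with over 40 N, if the wrist force passes 120 N, or if a joint passes its speed limit or range.

## Robot

A 6-joint arm with a two-finger parallel gripper is mounted at the origin on the work surface. World frame = base frame: x ahead of the robot, y to its left, z up, the work surface at z = 0. Lengths are in m, angles in rad, forces in N, time in s.
With the tool pointing down it reaches from about 0.35 to 0.975 m from the base axis. Payload 4.9 kg.
Tool frame: the origin (TCP) lies at the very end of the fingers, on their centre line; the grasp point (between the pads) lies 19 mm behind it (ctrl.pinch_z is the distance from the TCP to the grasp point, in m); z points along the fingers, y is the direction in which the jaws open and shut (so a half turn about z gives the same grasp; the last joint's range is limited). The gripper opens to 85 mm and grips with 20 to 120 N. Pads are 22 mm wide; open, the fingers measure 114 mm over their backs; the gripper's body (76 mm by 85 mm) begins 54 mm behind the grasp point. The pads swing forward as they close: fully open they stand 13 mm farther back than shut.
Start: joints at [-1.437, 0.053, 1.613, -0, 1.476, -0.119], TCP at [0.156, -0.605, 0.231] pointing down, gripper open.
Joint ranges: [-3.01, 3.01], [-1.01, 2.22], [0.06, 2.58], [-1.02, 4.17], [0.09, 2.62], [-3.14, 3.14]. Speed limits (rad/s): [2.57, 2.57, 3.14, 3.14, 3.14, 3.14].

## Interface

Orientations are given as a rotation vector (axis times angle).
In Python, from station import ctrl gives the robot as it stands.
- The arm moves only by the tool carry_out, never from a script. Its argument "series" is a list of rows, each a list of 7 numbers: the shift along the world's x, y, z each as a share of 0.025 m, from -1 to 1, then the turn, a rotation vector about the world's x, y, z each as a share of 0.1 rad, from -1 to 1, then the opening, from 0 (shut) to 1 (fully open). A call has 1 to 12 rows; each row shifts and turns the commanded pose from where the row before left it; what a row does not reach is not made up. A row lasts 1/10 s, in which the tool goes at most 50 mm and 8.59 degrees, less where a joint would pass 70% of its speed; a pose out of reach is approached as far as the arm can. A call with a number of a shift or a turn outside -1 to 1 is refused whole. A call with a gripper value outside its range is refused whole. The fingers move at their own pace and stop on an object; "grip_force" is the grip in N (left out, the last holds). Time passes only in rows, so rows that do not move let the fingers close. It gives the time, the measured TCP pose, the force and the opening at its end, in the units of the state.
- ctrl.get_obs(): the state, without advancing time (a new reading comes with each control period).
- ctrl.get_image(name): name is "side" or "top"; returns a dict with "frame" (400x640x3 uint8, blue, green, red), "fx", "fy", "cx", "cy" (pixels), "R" (3x3) and "t" (3): a world point X has camera coordinates R X + t. Camera axes: x right, y down, z forward; pixel columns grow to the right and rows downward; lengths in m; the calibration is good to about 2 mm. A picture is of the moment at which its call begins. There is no depth.
- ctrl.finish_job(): hands the job in, once; it reports no verdict.
Trained networks look in a picture, given as the dict that the camera call returned (one of the last four; its "shot" number tells which), for a name from the list of things; names that differ only in an ending like _2 or _b are one class to them, and where a whole thing is asked for, a point or a joint stands for the part that bears it (a point fixed in the world has none). Each returns a list of dicts, best first, with "p" (0 to 1); they miss things now and then, are a little off and sometimes report something else, mostly with a low value. They report only what shows in the picture. A call takes as long as a camera call. They do not tell look-alikes from the thing itself.
- ctrl.trace(picture, name): "mask" (400x640 bool, what is visible of it) and "rect" ([left, top, width, height] as shares, 0 to 1, of the picture: columns of its width, rows of its height, round what is visible of it).
- ctrl.mark_of(picture, name): "position" ([column, row] as shares, 0 to 1, of the picture: columns of its width, rows of its height: a listed point, or the origin of a listed thing).
The state is a dict: "t": time; "q": joint angles; "dq": joint speeds; "effort": joint torques, N m; "tool_pos": TCP position; "tool_rot": TCP orientation; "contact_force": force on the tool from outside, world axes, zero at the start; "wrist_torque": the same for the moment, N m; "opening": finger opening in m.
Only numpy, scipy, OpenCV 4.12 (cv2) and the standard library are available. Lean on these libraries where they do the work, as an engineer would, in place of code of your own. Each camera call takes 0.05 s, during which the arm holds its last target.

## Working session

There is one attempt and no reset: what is moved stays moved. The work goes in short steps, Python scripts to look and compute and a tool call to move; the robot and the scene stay as the last step left them, time stands still between calls to the robot, and variables do not carry over. Pictures are saved under pics/ and viewed, and the job is handed in when it is done.

Besides the shell and the picture viewer there is one more tool, called after "Call:" as name([rows], argument=value, ...), one row to a line, values as JSON. carry_out: Moves the arm, as the interface text tells. Shift numbers are shares of 0.025 m and turn numbers shares of 0.1 rad, none past 1 either way. Its arguments: {"type":"object","properties":{"series":{"type":"array"},"grip_force":{"type":"number"}},"required":["series"]}

```bash
mkdir -p pics; ls; python3 - <<'E'
from station import ctrl
import cv2,numpy as np,pickle
o=ctrl.get_obs(); print({k:np.round(v,3) for k,v in o.items()}, ctrl.pinch_z)
for n in ['side','top']:
    p=ctrl.get_image(n); cv2.imwrite(f'pics/{n}0.png',p['frame'])
    print(n,p['fx'],p['fy'],p['cx'],p['cy'],np.round(p['R'],4).tolist(),np.round(p['t'],4).tolist())
    for nm in ['case_floor','lid_hinge','lid_bar','stay_pivot','stay_grip','tacker_mid','pad_top','cutter_mid','easel_mid','bumper0','bumper1']:
        r=ctrl.mark_of(p,nm)
        print(nm,[(round(d['p'],2),round(d['position'][0]*640,1),round(d['position'][1]*400,1)) for d in r[:4]])
E
```

```text
pics
{'t': np.float64(0.0), 'q': array([-1.437,  0.053,  1.614, -0.   ,  1.476, -0.119]), 'dq': array([-0.001, -0.001,  0.   , -0.001,  0.001, -0.   ]), 'effort': array([-2.0000e-03, -3.9369e+01, -3.7018e+01, -0.0000e+00,  7.0000e-03,
        0.0000e+00]), 'tool_pos': array([ 0.156, -0.605,  0.23 ]), 'tool_rot': array([-3.114, -0.396,  0.   ]), 'contact_force': array([0.385, 0.496, 0.084]), 'wrist_torque': array([-0.005,  0.03 , -0.027]), 'opening': np.float64(0.085)} 0.0187
side 414.23559347709005 414.23559347709005 324.0972437285443 203.4328751527216 [[0.9934, -0.1127, 0.0226], [-0.0358, -0.4902, -0.8709], [0.1092, 0.8643, -0.4909]] [-0.555, 0.0896, 1.0106]
case_floor []
lid_hinge [(0.85, 358.1, 216.3)]
lid_bar [(0.76, 273.4, 204.6)]
stay_pivot [(0.5, 271.0, 207.3)]
stay_grip []
tacker_mid [(0.83, 204.1, 284.7), (0.74, 321.9, 202.7), (0.67, 351.1, 166.1)]
pad_top [(0.55, 285.1, 351.9)]
cutter_mid [(0.79, 278.5, 162.1)]
easel_mid [(0.79, 391.6, 200.3)]
bumper0 [(0.84, 400.8, 249.7), (0.82, 383.6, 282.2)]
bumper1 [(0.84, 400.8, 249.7), (0.82, 383.6, 282.2)]
top 467.78512691444894 467.78512691444894 319.1760153875682 191.26757732820397 [[0.0182, -0.9996, 0.0214], [-0.9862, -0.0215, -0.1644], [0.1648, -0.0181, -0.9862]] [-0.0254, 0.5396, 1.3241]
case_floor []
lid_hinge [(0.94, 336.7, 160.4)]
lid_bar [(0.68, 317.7, 220.1)]
stay_pivot []
stay_grip []
tacker_mid [(0.94, 219.8, 145.5), (0.88, 342.2, 183.9), (0.53, 385.6, 279.4)]
pad_top [(0.92, 442.3, 225.9)]
cutter_mid [(0.8, 186.6, 224.8)]
easel_mid [(0.93, 303.5, 123.0)]
bumper0 [(0.59, 380.5, 149.6)]
bumper1 [(0.59, 380.5, 149.6)]
```

View pics/side0.png

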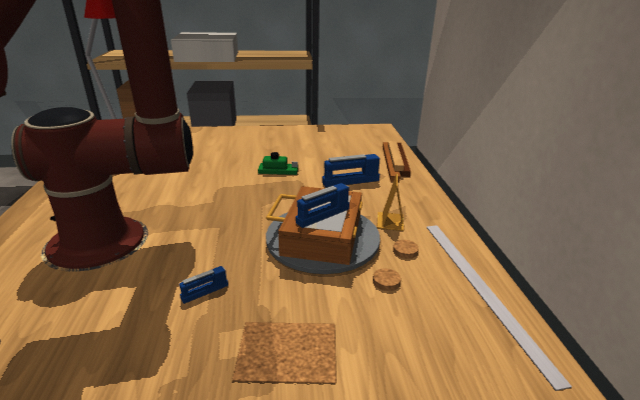

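View pics/top0.png

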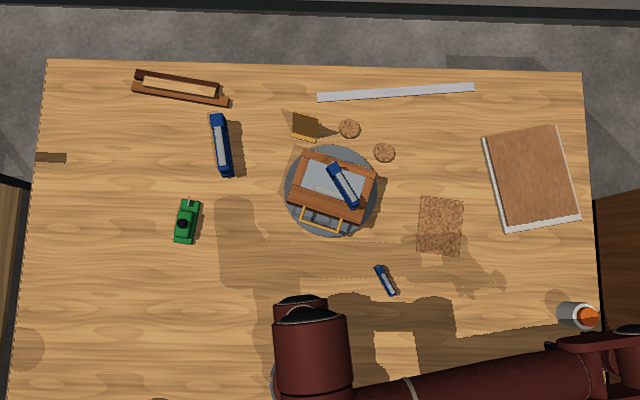

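```bash
cat > h.py <<'E'
import numpy as np, cv2
from station import ctrl
def ray(p,uv):
    R=np.array(p['R']);t=np.array(p['t'])
    d=R.T@np.array([(uv[0]-p['cx'])/p['fx'],(uv[1]-p['cy'])/p['fy'],1.]); return -R.T@t,d
def atz(p,uv,z):
    c,d=ray(p,uv); return c+d*(z-c[2])/d[2]
def proj(p,X):
    X=np.atleast_2d(X); c=X@np.array(p['R']).T+np.array(p['t'])
    return np.c_[c[:,0]/c[:,2]*p['fx']+p['cx'],c[:,1]/c[:,2]*p['fy']+p['cy']]
def tri(ps,uvs):
    A=np.zeros((3,3));b=np.zeros(3)
    for p,uv in zip(ps,uvs):
        c,d=ray(p,uv);d=d/np.linalg.norm(d);M=np.eye(3)-np.outer(d,d);A+=M;b+=M@c
    return np.linalg.solve(A,b)
def mk(p,n): return [(round(d['p'],2),np.array(d['position'])*[640,400]) for d in ctrl.mark_of(p,n)]
def crop(p,c,s,f,name):
    x,y=int(c[0]),int(c[1]); im=p['frame'][max(0,y-s):y+s,max(0,x-s):x+s]; cv2.imwrite(name,cv2.resize(im,None,fx=f,fy=f,interpolation=cv2.INTER_CUBIC))
E
python3 - <<'E'
from h import *
s=ctrl.get_image('side');t=ctrl.get_image('top')
Z=dict(lid_hinge=.08,lid_bar=.087,tacker_mid=.126,pad_top=.004,cutter_mid=.032,easel_mid=.064,bumper0=0)
for n,z in Z.items():
    for nm,p in(('s',s),('t',t)):
        for pr,uv in mk(p,n): print(n,nm,pr,uv.round(1),atz(p,uv,z).round(3), atz(p,uv,.033).round(3) if n=='tacker_mid' else '')
def best(p,uv0,n):
    return min(mk(p,n),key=lambda a:np.linalg.norm(a[1]-uv0))[1]
for n,a,b in [('lid_hinge',(358,216),(336,160)),('lid_bar',(273,204),(318,220)),('tacker_mid',(322,202),(342,184)),('tacker_mid',(351,166),(220,145)),('tacker_mid',(204,284),(385,279)),('pad_top',(285,352),(442,226))]:
    try: print('tri',n,tri([s,t],[best(s,a,n),best(t,b,n)]).round(4))
    except Exception as e: print(n,e)
for nm,p,c in(('s',s,(320,215)),('t',t,(335,190))):
    crop(p,c,65,6,f'pics/c1{nm}.png')
def ln(p,nm):
    for d in ctrl.trace(p,'pad_top')[:2]+ctrl.trace(p,'tacker_mid')[:4]+ctrl.trace(p,'lid')[:2]:
        m=d['mask'].astype(np.uint8); cs,_=cv2.findContours(m,0,1)
        if cs:
            c=max(cs,key=cv2.contourArea); print(nm,d['p'],m.sum(),cv2.minAreaRect(c))
ln(s,'s');ln(t,'t')
E
```

```text
lid_hinge s 0.74 [357.  215.6] [ 0.628 -0.064  0.08 ] 
lid_hinge t 0.68 [340.5 159.9] [ 0.627 -0.074  0.08 ] 
lid_bar s 0.81 [272.4 204.8] [ 0.429 -0.01   0.087] 
lid_bar t 0.72 [315.6 225.9] [ 0.434 -0.006  0.087] 
tacker_mid s 0.93 [321.1 206.4] [ 0.538 -0.094  0.126] [0.557 0.067 0.033]
tacker_mid s 0.91 [351.2 167.3] [0.642 0.11  0.126] [0.681 0.313 0.033]
tacker_mid s 0.83 [207.1 282.3] [ 0.32  -0.334  0.126] [ 0.295 -0.222  0.033]
tacker_mid t 0.76 [219.  143.8] [0.654 0.268 0.126] [0.679 0.287 0.033]
tacker_mid t 0.58 [342.8 183.4] [ 0.55  -0.078  0.126] [ 0.567 -0.084  0.033]
pad_top s 0.78 [287.1 351.1] [ 0.45  -0.385  0.004] 
pad_top s 0.56 [401.6 251.8] [ 0.732 -0.114  0.004] 
pad_top t 0.94 [441.  226.3] [ 0.448 -0.382  0.004] 
cutter_mid s 0.82 [279.4 161.1] [0.452 0.379 0.032] 
cutter_mid t 0.75 [182.4 224. ] [0.437 0.38  0.032] 
easel_mid s 0.82 [391.9 202.4] [0.737 0.021 0.064] 
easel_mid t 0.65 [305.5 123.2] [0.74  0.03  0.064] 
bumper0 s 0.75 [383.3 279.7] [ 0.666 -0.206  0.   ] 
bumper0 s 0.56 [403.1 251.2] [ 0.738 -0.106  0.   ] 
bumper0 t 0.88 [345.6 131.8] [ 0.7
[... 730 characters left out ...]
2753906), 85.2363510131836)
s 0.6 2180 ((313.3730163574219, 212.8922119140625), (91.4073715209961, 52.04468536376953), 6.632514476776123)
t 0.69 2344 ((439.78216552734375, 226.67822265625), (43.08510971069336, 56.51811218261719), 5.710592269897461)
t 0.83 268 ((384.7000427246094, 280.4000549316406), (33.541019439697266, 8.944271087646484), 63.43495178222656)
t 0.71 1039 ((222.3231201171875, 144.44256591796875), (66.44702911376953, 17.809642791748047), 79.91940307617188)
t 0.68 636 ((342.7981262207031, 185.6143798828125), (50.983299255371094, 14.239363670349121), 60.461219787597656)
t 0.85 4042 ((329.6500244140625, 193.0500030517578), (79.05694580078125, 72.4161605834961), 18.434947967529297)
```

View pics/c1s.png

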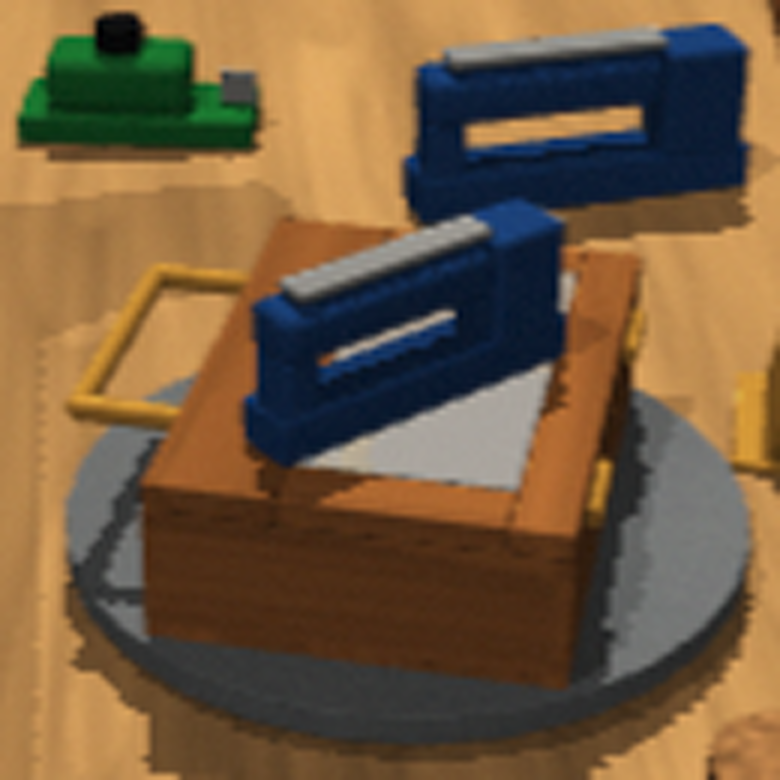

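View pics/c1t.png

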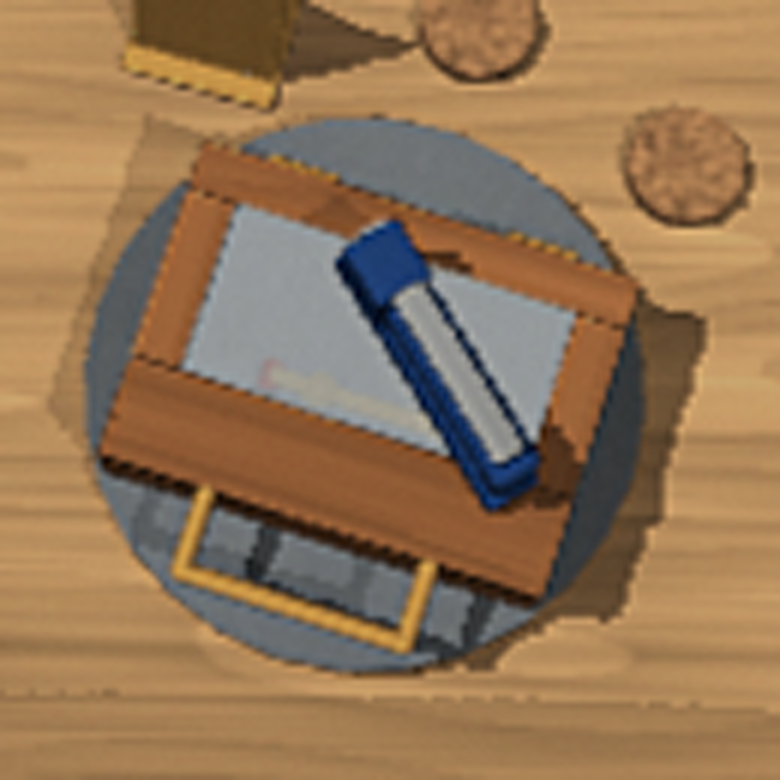

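```bash
cat > fit.py <<'E'
from h import *
from scipy.optimize import least_squares
s=ctrl.get_image('side');t=ctrl.get_image('top')
T=lambda a:np.array(a)/6+[270,125]-.5+.5/6
S=lambda a:np.array(a)/6+[255,150]-.5+.5/6
def place(q,P,):
    c,n=np.cos(q[2]),np.sin(q[2]); P=np.array(P,float); return np.c_[q[0]+c*P[:,0]-n*P[:,1],q[1]+n*P[:,0]+c*P[:,1],P[:,2]]
def fit(q0,obs):
    def r(q): return np.concatenate([(proj(p,place(q,[X]))[0]-uv) for p,X,uv in obs])
    f=least_squares(r,q0,loss='soft_l1'); return f.x,r(f.x).reshape(-1,2).round(1)
box=[(t,(.08,.11,.093),T((205,145))),(t,(.08,-.11,.093),T((640,282))),(t,(-.08,-.11,.093),T((537,603))),(t,(-.08,.11,.093),T((103,455))),
(t,(-.12,.055,.087),T((180,575))),(t,(-.12,-.055,.087),T((408,645))),
(s,(-.08,-.11,.093),S((148,488))),(s,(.08,-.11,.093),S((575,537))),(s,(.08,.11,.093),S((640,258))),(s,(-.08,.11,.093),S((285,220))),
(s,(-.12,-.055,.087),S((75,408))),(s,(-.12,.055,.087),S((158,270)))]
q,r=fit([.55,-.05,-.35],box);print('box',q.round(4));print(r.tolist())
tk=[(t,(.07,.015,.16),T((338,262))),(t,(.07,-.015,.16),T((392,222))),(s,(-.07,-.015,.093),S((290,467))),(s,(.07,-.015,.093),S((562,352))),(s,(-.07,.015,.093),S((246,425)))]
q,r=fit([.545,-.08,.5],tk);print('tack',q.round(4));print(r.tolist())
m=[d for d in ctrl.trace(t,'pad_top')][0]['mask'].astype(np.uint8)
c=max(cv2.findContours(m,0,1)[0],key=cv2.contourArea)
print('pad',np.array([atz(t,u,.004)[:2] for u in cv2.boxPoints(cv2.minAreaRect(c))]).round(3).tolist())
crop(t,(440,226),45,8,'pics/pad.png')
E
python3 fit.py
```

```text
box [ 0.5485 -0.0496 -0.2973]
[[0.2, -0.9], [1.0, -0.1], [1.5, -0.4], [-0.8, -0.1], [0.5, -0.3], [-0.2, 0.3], [-1.8, -1.1], [0.2, -0.3], [0.3, -1.1], [-1.2, -1.1], [0.4, -0.4], [-0.4, 0.6]]
tack [ 0.5425 -0.0799  0.6162]
[[-0.8, -2.5], [-0.7, -1.9], [-0.4, 1.7], [-0.1, 0.3], [-1.6, 3.0]]
pad [[0.37, -0.304], [0.541, -0.324], [0.53, -0.455], [0.36, -0.432]]
```

View pics/pad.png

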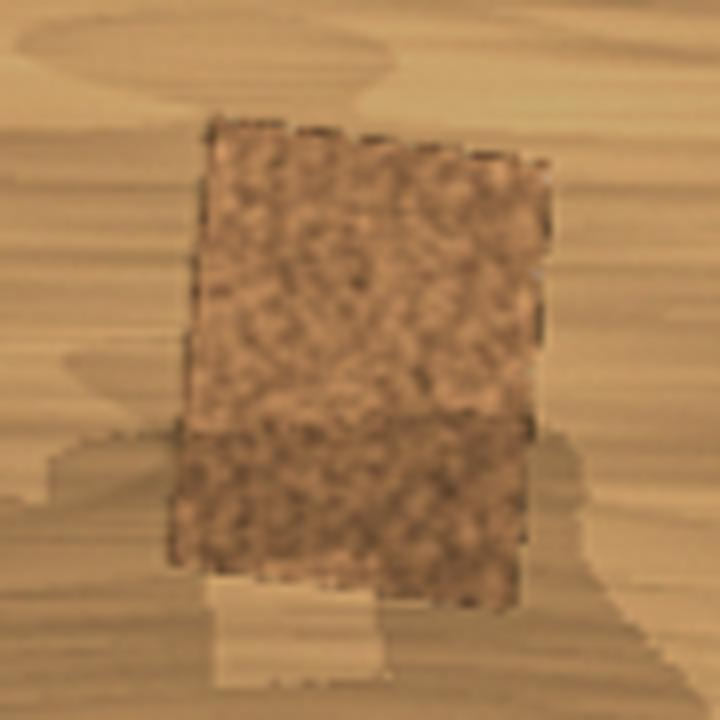

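```bash
cat >> fit.py <<'E'
a,b=atz(s,S((290,467)),.093),atz(s,S((562,352)),.093); print('side base',a,b,np.linalg.norm(a-b),np.arctan2(*(b-a)[1::-1]))
for z in(.15,.16):
    f=atz(t,T((412,285)),z);g=atz(t,T((508,458)),z); print('strip',f,g,np.arctan2(*(f-g)[1::-1]))
    h=(atz(t,T((338,262)),z)+atz(t,T((392,222)),z))/2;print('headend',h)
e=atz(t,T((490,510)),.1);print('rear left base z.1',e)
crop(s,(322,205),32,12,'pics/tk_s.png');crop(t,(342,186),32,12,'pics/tk_t.png')
E
python3 fit.py | tail -6
```

```text
side base [ 0.49540473 -0.12601563  0.093     ] [ 0.60884342 -0.05022512  0.093     ] 0.13642777859356725 0.589007175408603
strip [ 0.57645624 -0.06360294  0.15      ] [ 0.49813964 -0.10765649  0.15      ] 0.512393901527538
headend [ 0.59592784 -0.04201862  0.15      ]
strip [ 0.57435099 -0.0630105   0.16      ] [ 0.4966634  -0.10671022  0.16      ] 0.5123939015275378
headend [ 0.5936662  -0.04159953  0.16      ]
rear left base z.1 [ 0.48088077 -0.10413691  0.1       ]
```

View pics/tk_t.png

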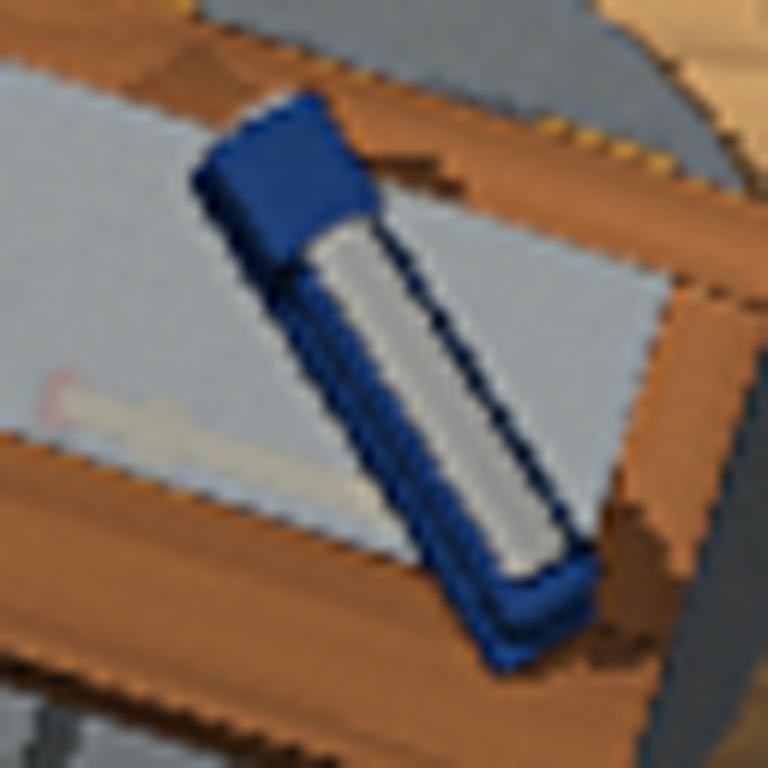

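View pics/tk_s.png

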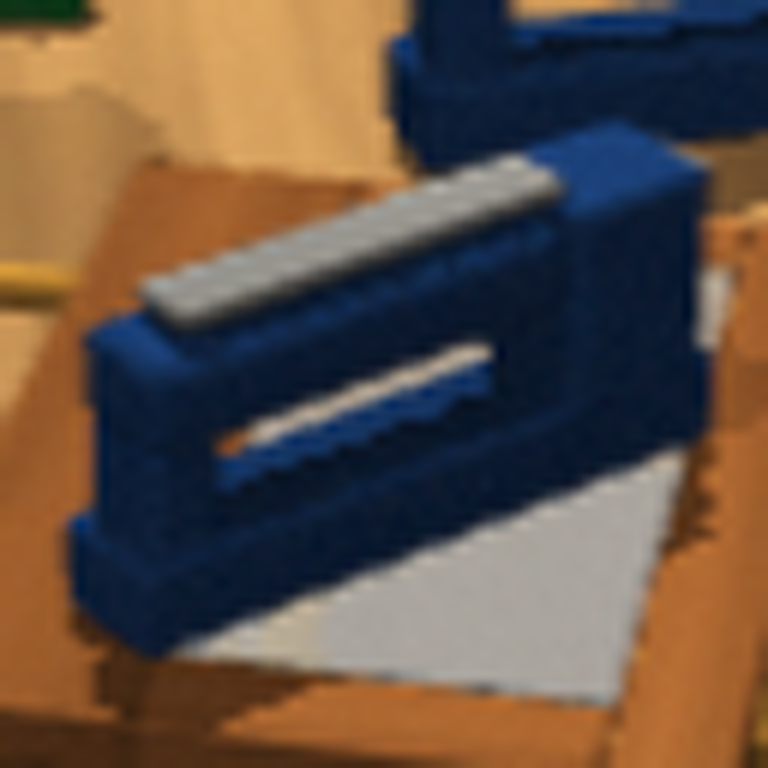

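```bash
cat >> h.py <<'E'
from scipy.spatial.transform import Rotation as Ro
def plan(pos,jawang=None,R=None):
    """pos TCP target; jaw angle world (tool down) mod pi, or full R"""
    o=ctrl.get_obs();R0=Ro.from_rotvec(o['tool_rot'])
    print('t',round(float(o['t']),2),'tcp',o['tool_pos'].round(4),'op',round(float(o['opening']),4),'F',o['contact_force'].round(1),'q',o['q'].round(2))
    print('tool axes (cols)',R0.as_matrix().round(3).tolist())
    print('shift units',((np.array(pos)-o['tool_pos'])/.025).round(2))
    if jawang is not None:
        y=R0.as_matrix()[:,1];a=np.arctan2(y[1],y[0]);d=(jawang-a+np.pi/2)%np.pi-np.pi/2
        Z=np.array([0,0,-1.]);Y=np.array([np.cos(a+d),np.sin(a+d),0]);R=np.c_[np.cross(Y,Z),Y,Z]
    if R is not None: print('turn units',((Ro.from_matrix(R)*R0.inv()).as_rotvec()/.1).round(2))
E
python3 -c "
from h import *
plan([.5525,-.074,.21],.55+np.pi/2)"
```

```text
t 3.2 tcp [ 0.1563 -0.6051  0.2313] op 0.0855 F [-0.9  0.3 -0. ] q [-1.44  0.05  1.61 -0.    1.48 -0.12]
tool axes (cols) [[0.968, 0.25, -0.0], [0.25, -0.968, 0.0], [-0.0, -0.0, -1.0]]
shift units [15.85 21.24 -0.85]
turn units [-0.   -0.    2.97]
```

Call:
carry_out([
  [0.72, 0.965, 0, 0, 0, 0.135, 1],
  [0.72, 0.965, 0, 0, 0, 0.135, 1],
  [0.72, 0.965, 0, 0, 0, 0.135, 1],
  [0.72, 0.965, 0, 0, 0, 0.135, 1],
  [0.72, 0.965, 0, 0, 0, 0.135, 1],
  [0.72, 0.965, 0, 0, 0, 0.135, 1],
  [0.72, 0.965, 0, 0, 0, 0.135, 1],
  [0.72, 0.965, 0, 0, 0, 0.135, 1],
  [0.72, 0.965, 0, 0, 0, 0.135, 1],
  [0.72, 0.965, 0, 0, 0, 0.135, 1],
  [0.72, 0.965, 0, 0, 0, 0.135, 1],
  [0.72, 0.965, 0, 0, 0, 0.135, 1],
])

```text
t: 4.4
tool_pos: [0.3729, -0.3146, 0.2315]
tool_rot: [3.074, 0.647, 0.0]
contact_force: [1.0, -0.1, 0.9]
opening: 0.0854
```

Call:
carry_out([
  [0.72, 0.965, 0, 0, 0, 0.135, 1],
  [0.72, 0.965, 0, 0, 0, 0.135, 1],
  [0.72, 0.965, 0, 0, 0, 0.135, 1],
  [0.72, 0.965, 0, 0, 0, 0.135, 1],
  [0.72, 0.965, 0, 0, 0, 0.135, 1],
  [0.72, 0.965, 0, 0, 0, 0.135, 1],
  [0.72, 0.965, 0, 0, 0, 0.135, 1],
  [0.72, 0.965, 0, 0, 0, 0.135, 1],
  [0.72, 0.965, 0, 0, 0, 0.135, 1],
  [0.72, 0.965, 0, 0, 0, 0.135, 1],
  [0, 0, 0, 0, 0, 0, 1],
  [0, 0, 0, 0, 0, 0, 1],
])

```text
t: 5.6
tool_pos: [0.5523, -0.0741, 0.2312]
tool_rot: [3.023, 0.854, -0.001]
contact_force: [-0.7, -0.2, 0.2]
opening: 0.0854
```

```bash
python3 -c "
from h import *
plan([.5525,-.074,.122],.55+np.pi/2)
s=ctrl.get_image('side');t=ctrl.get_image('top')
crop(s,(322,185),60,6,'pics/a_s.png');crop(t,(342,186),60,6,'pics/a_t.png')
for p in (s,t): print(proj(p,[[.5525,-.074,.145]]))
"
```

```text
t 5.6 tcp [ 0.5523 -0.0741  0.2312] op 0.0854 F [-0.7 -0.2  0.2] q [-0.27 -0.11  1.77 -0.    1.48  0.75]
tool axes (cols) [[0.852, 0.523, -0.001], [0.523, -0.852, -0.0], [-0.001, -0.0, -1.0]]
shift units [ 0.01  0.   -4.37]
turn units [ 0.   -0.01 -0.01]
[[326.52987741 194.52305596]]
[[341.85062044 181.16232769]]
```

View pics/a_s.png

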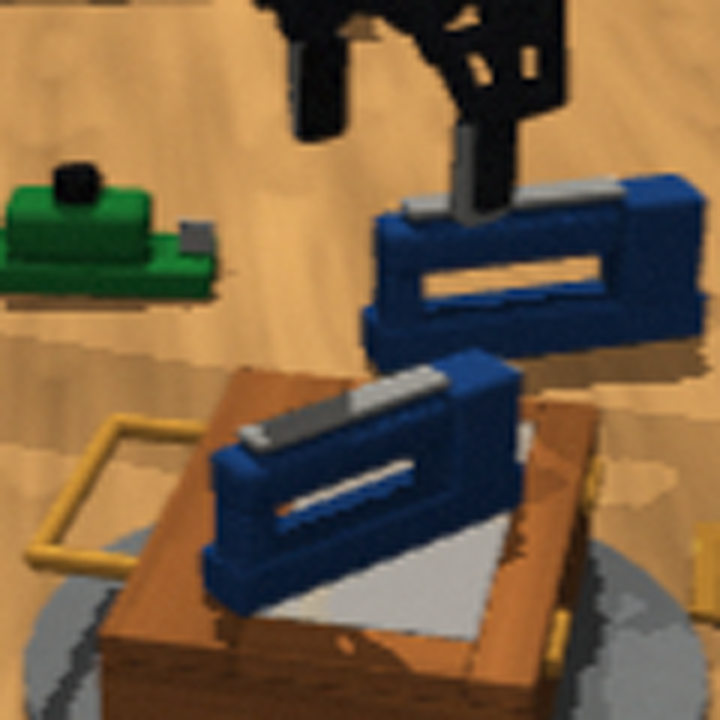

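View pics/a_t.png

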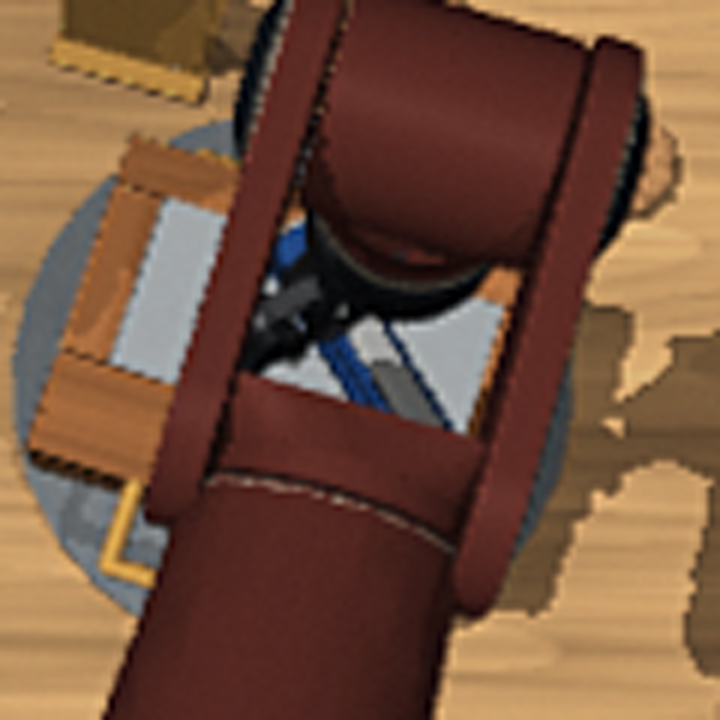

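Call:
carry_out([
  [0, 0, -1, 0, 0, 0, 1],
  [0, 0, -1, 0, 0, 0, 1],
  [0, 0, -0.8, 0, 0, 0, 1],
  [0, 0, -0.8, 0, 0, 0, 1],
  [0, 0, -0.77, 0, 0, 0, 1],
  [0, 0, 0, 0, 0, 0, 1],
  [0, 0, 0, 0, 0, 0, 0.6],
], grip_force=60)

```text
t: 6.4
tool_pos: [0.552, -0.0751, 0.1223]
tool_rot: [-3.024, -0.851, 0.0]
contact_force: [0.2, -0.8, 0.0]
opening: 0.0734
```

```bash
python3 -c "
from h import *
plan([.5525,-.074,.122],.55+np.pi/2)
s=ctrl.get_image('side')
crop(s,(322,195),50,7,'pics/b_s.png')
"
```

```text
t 6.4 tcp [ 0.552  -0.0751  0.1223] op 0.0734 F [ 0.2 -0.8  0. ] q [-0.27 -0.02  1.87 -0.    1.29  0.75]
tool axes (cols) [[0.853, 0.521, -0.0], [0.521, -0.853, -0.0], [-0.0, -0.0, -1.0]]
shift units [ 0.02  0.04 -0.01]
turn units [ 0.   -0.    0.01]
```

View pics/b_s.png

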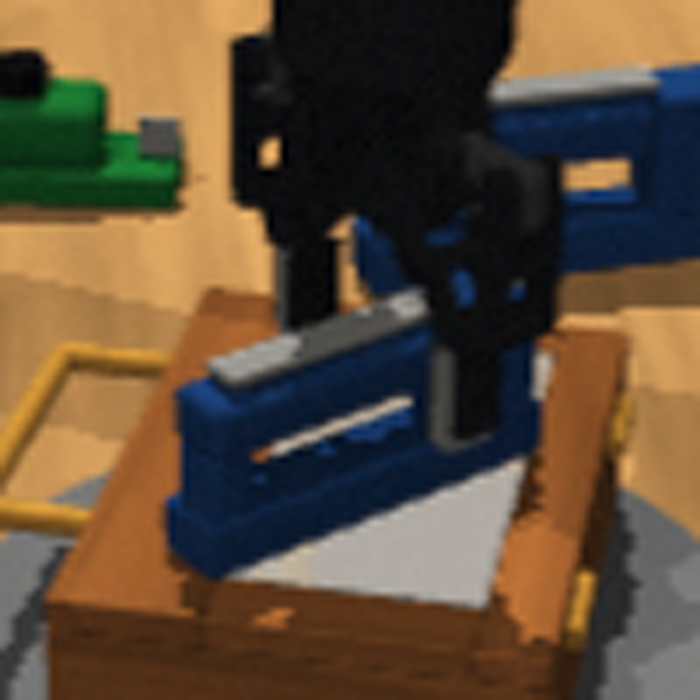

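Call:
carry_out([
  [0, 0, 0, 0, 0, 0, 0],
  [0, 0, 0, 0, 0, 0, 0],
  [0, 0, 0, 0, 0, 0, 0],
  [0, 0, 0, 0, 0, 0, 0],
  [0, 0, 0, 0, 0, 0, 0],
  [0, 0, 0.2, 0, 0, 0, 0],
  [0, 0, 0.4, 0, 0, 0, 0],
  [0, 0, 0.6, 0, 0, 0, 0],
], grip_force=80)

```text
t: 7.25
tool_pos: [0.5506, -0.0739, 0.1503]
tool_rot: [-3.021, -0.852, 0.007]
contact_force: [-0.6, -0.5, -5.8]
opening: 0.0249
```

```bash
python3 -c "
from h import *
plan([.451,-.380,.16],-.11+np.pi/2)
s=ctrl.get_image('side')
crop(s,(322,195),50,7,'pics/b2_s.png')
"
```

```text
t 7.25 tcp [ 0.5506 -0.0739  0.1503] op 0.0249 F [-0.6 -0.5 -5.8] q [-0.27 -0.05  1.85 -0.    1.34  0.75]
tool axes (cols) [[0.853, 0.522, -0.005], [0.522, -0.853, 0.001], [-0.003, -0.003, -1.0]]
shift units [ -3.99 -12.24   0.39]
turn units [-0.03 -0.04 -6.6 ]
```

View pics/b2_s.png

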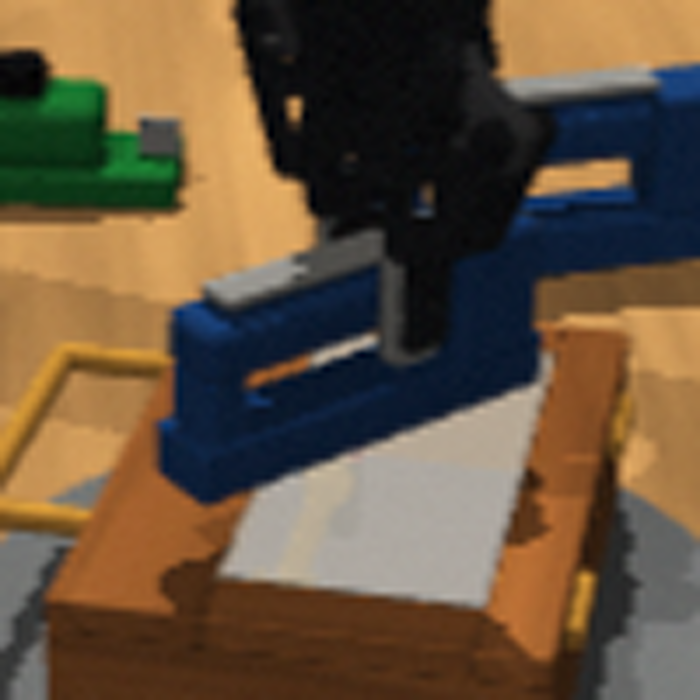

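Call:
carry_out([
  [0, -0.2, 0.6, 0, 0, 0, 0],
  [-0.2, -0.6, 0.4, 0, 0, -0.3, 0],
  [-0.28, -0.9, 0, 0, 0, -0.55, 0],
  [-0.28, -0.9, 0, 0, 0, -0.55, 0],
  [-0.28, -0.9, 0, 0, 0, -0.55, 0],
  [-0.28, -0.9, 0, 0, 0, -0.55, 0],
  [-0.28, -0.9, 0, 0, 0, -0.55, 0],
  [-0.28, -0.9, 0, 0, 0, -0.55, 0],
  [-0.28, -0.9, 0, 0, 0, -0.55, 0],
  [-0.28, -0.9, 0, 0, 0, -0.55, 0],
  [-0.28, -0.9, 0, 0, 0, -0.55, 0],
  [-0.28, -0.9, 0, 0, 0, -0.55, 0],
])

```text
t: 8.5
tool_pos: [0.4762, -0.3215, 0.1779]
tool_rot: [3.14, -0.054, 0.0]
contact_force: [1.0, 0.5, -6.4]
opening: 0.0248
```

Call:
carry_out([
  [-0.28, -0.9, 0, 0, 0, -0.55, 0],
  [-0.25, -0.9, -0.3, 0, 0, -0.25, 0],
  [-0.1, -0.68, -0.6, 0, 0, 0, 0],
  [0, 0, -0.9, 0, 0, 0, 0],
  [0, 0, -0.9, 0, 0, 0, 0],
  [0, 0, -0.8, 0, 0, 0, 0],
  [0, 0, -0.6, 0, 0, 0, 0],
  [0, 0, 0, 0, 0, 0, 0],
  [0, 0, 0, 0, 0, 0, 0],
])

```text
t: 9.4
tool_pos: [0.4615, -0.382, 0.0751]
tool_rot: [3.136, -0.174, 0.0]
contact_force: [0.5, -0.3, -5.6]
opening: 0.0248
```

```bash
python3 -c "
from h import *
plan([.460,-.381,.034],-.11+np.pi/2)
s=ctrl.get_image('side');t=ctrl.get_image('top')
crop(s,(290,330),60,6,'pics/d_s.png');crop(t,(440,226),60,6,'pics/d_t.png')
"
```

```text
t 9.4 tcp [ 0.4615 -0.382   0.0751] op 0.0248 F [ 0.5 -0.3 -5.6] q [-0.82  0.14  1.8  -0.    1.21  0.87]
tool axes (cols) [[0.994, -0.111, 0.0], [-0.111, -0.994, -0.0], [0.0, 0.0, -1.0]]
shift units [-0.06  0.04 -1.65]
turn units [0.   0.   0.01]
```

View pics/d_s.png

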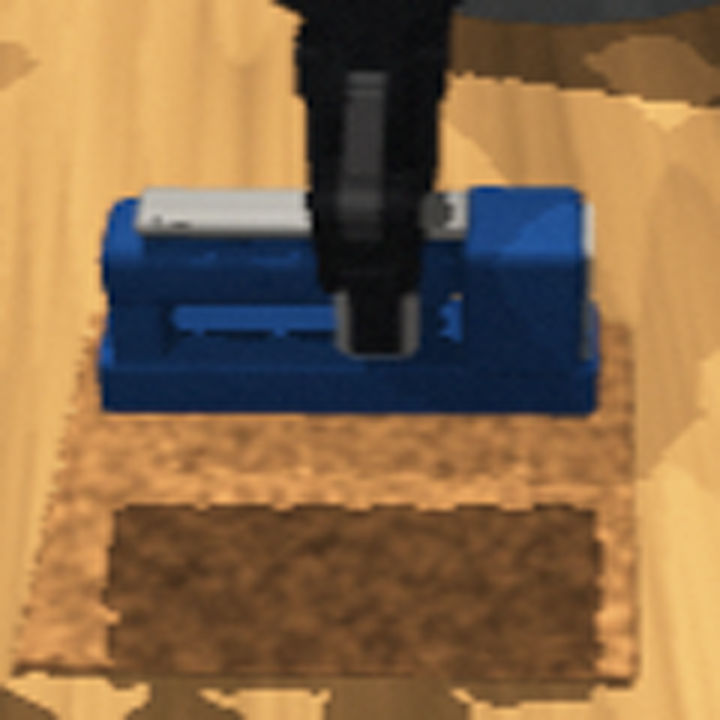

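Call:
carry_out([
  [-0.06, 0.04, -0.6, 0, 0, 0, 0],
  [0, 0, -0.5, 0, 0, 0, 0],
  [0, 0, -0.3, 0, 0, 0, 0],
  [0, 0, -0.15, 0, 0, 0, 0],
  [0, 0, -0.08, 0, 0, 0, 0],
  [0, 0, 0, 0, 0, 0, 0],
])

```text
t: 10.1
tool_pos: [0.4601, -0.3803, 0.0345]
tool_rot: [-3.136, 0.173, 0.001]
contact_force: [-1.9, 2.4, -0.2]
opening: 0.0247
```

Call:
carry_out([
  [0, 0, 0, 0, 0, 0, 0.4],
  [0, 0, 0, 0, 0, 0, 0.6],
  [0, 0, 0, 0, 0, 0, 0.8],
  [0, 0, 0, 0, 0, 0, 1],
  [0, 0, 0.4, 0, 0, 0, 1],
  [0, 0, 0.8, 0, 0, 0, 1],
  [0, 0, 1, 0, 0, 0, 1],
  [0, 0, 1, 0, 0, 0, 1],
  [0, 0, 1, 0, 0, 0, 1],
  [0, 0, 1, 0, 0, 0, 1],
])

```text
t: 11.1
tool_pos: [0.4602, -0.3805, 0.1658]
tool_rot: [3.136, -0.173, 0.001]
contact_force: [0.4, -0.3, -0.2]
opening: 0.0858
```

```bash
python3 -c "
from h import *
s=ctrl.get_image('side');t=ctrl.get_image('top')
crop(s,(290,330),60,6,'pics/e_s.png');crop(t,(440,226),60,6,'pics/e_t.png')
a=min(mk(s,'tacker_mid'),key=lambda m:np.linalg.norm(m[1]-[290,330]))
print(a,atz(s,a[1],.037))
plan([.44,-.014,.16])
"
```

```text
(0.64, array([286.272, 338.2  ])) [ 0.44898054 -0.38565086  0.037     ]
t 11.25 tcp [ 0.4612 -0.3816  0.1671] op 0.0854 F [-0.6  0.2 -0.1] q [-0.82  0.03  1.74  0.    1.36  0.87]
tool axes (cols) [[0.994, -0.11, 0.004], [-0.11, -0.994, -0.004], [0.004, 0.004, -1.0]]
shift units [-0.85 14.7  -0.28]
```

View pics/e_s.png

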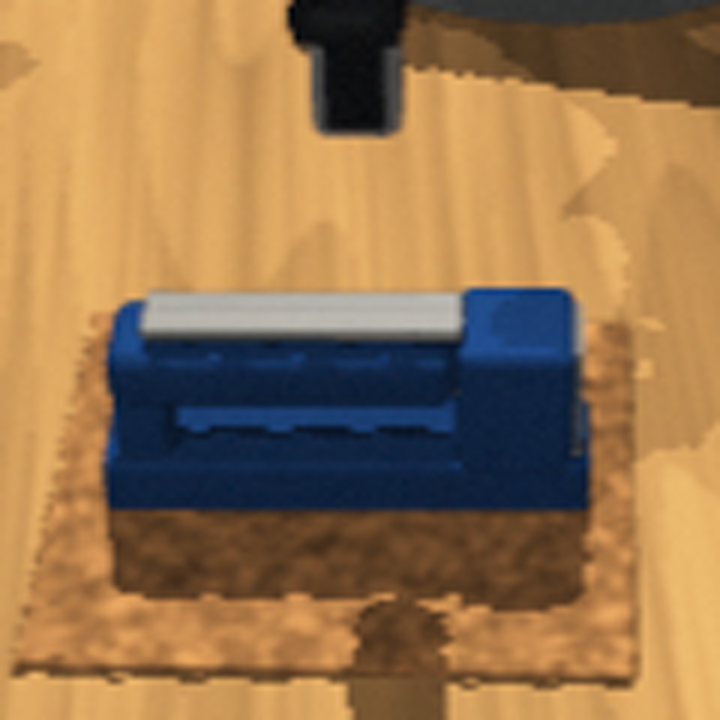

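```bash
python3 -c "
from h import *
plan([.433,-.012,.150],-.297)
"
```

```text
t 11.25 tcp [ 0.4612 -0.3816  0.1671] op 0.0854 F [-0.6  0.2 -0.1] q [-0.82  0.03  1.74  0.    1.36  0.87]
tool axes (cols) [[0.994, -0.11, 0.004], [-0.11, -0.994, -0.004], [0.004, 0.004, -1.0]]
shift units [-1.13 14.78 -0.68]
turn units [1.000e-02 6.000e-02 1.384e+01]
```

Call:
carry_out([
  [-0.07, 0.98, 0, 0, 0, 0.92, 0.8],
  [-0.07, 0.98, 0, 0, 0, 0.92, 0.6],
  [-0.07, 0.98, 0, 0, 0, 0.92, 0.35],
  [-0.07, 0.98, 0, 0, 0, 0.92, 0.35],
  [-0.07, 0.98, 0, 0, 0, 0.92, 0.35],
  [-0.07, 0.98, 0, 0, 0, 0.92, 0.35],
  [-0.07, 0.98, 0, 0, 0, 0.92, 0.35],
  [-0.07, 0.98, 0, 0, 0, 0.92, 0.35],
  [-0.07, 0.98, 0, 0, 0, 0.92, 0.35],
  [-0.07, 0.98, 0, 0, 0, 0.92, 0.35],
  [-0.07, 0.98, 0, 0, 0, 0.92, 0.35],
  [-0.07, 0.98, 0, 0, 0, 0.92, 0.35],
], grip_force=40)

```text
t: 12.45
tool_pos: [0.4381, -0.0851, 0.1623]
tool_rot: [-2.757, -1.502, 0.002]
contact_force: [-0.0, 0.5, -0.3]
opening: 0.0299
```

Call:
carry_out([
  [-0.07, 0.98, -0.2, 0, 0, 0.92, 0.35],
  [-0.07, 0.98, -0.2, 0, 0, 0.92, 0.35],
  [-0.07, 0.98, -0.2, 0, 0, 0.92, 0.35],
  [0, 0, 0, 0, 0, 0, 0.35],
  [0, 0, 0, 0, 0, 0, 0.35],
])

```text
t: 12.95
tool_pos: [0.4332, -0.0127, 0.1478]
tool_rot: [-2.529, -1.863, 0.002]
contact_force: [0.5, -0.4, -0.0]
opening: 0.0299
```

```bash
python3 -c "
from h import *
plan([.433,-.012,.066],-.297)
s=ctrl.get_image('side');t=ctrl.get_image('top')
crop(s,(290,190),60,6,'pics/f_s.png');crop(t,(325,215),60,6,'pics/f_t.png')
print(proj(s,[[.4338,-.0144,.087],[.433,-.012,.15]]))
"
```

```text
t 12.95 tcp [ 0.4332 -0.0127  0.1478] op 0.0299 F [ 0.5 -0.4 -0. ] q [-0.2  -0.37  2.13 -0.    1.38  0.1 ]
tool axes (cols) [[0.296, 0.955, -0.002], [0.955, -0.296, -0.0], [-0.001, -0.002, -1.0]]
shift units [-0.01  0.03 -3.27]
turn units [ 0.   -0.02  0.04]
[[274.34457618 205.66916943]
 [273.01954328 181.9103831 ]]
```

View pics/f_s.png

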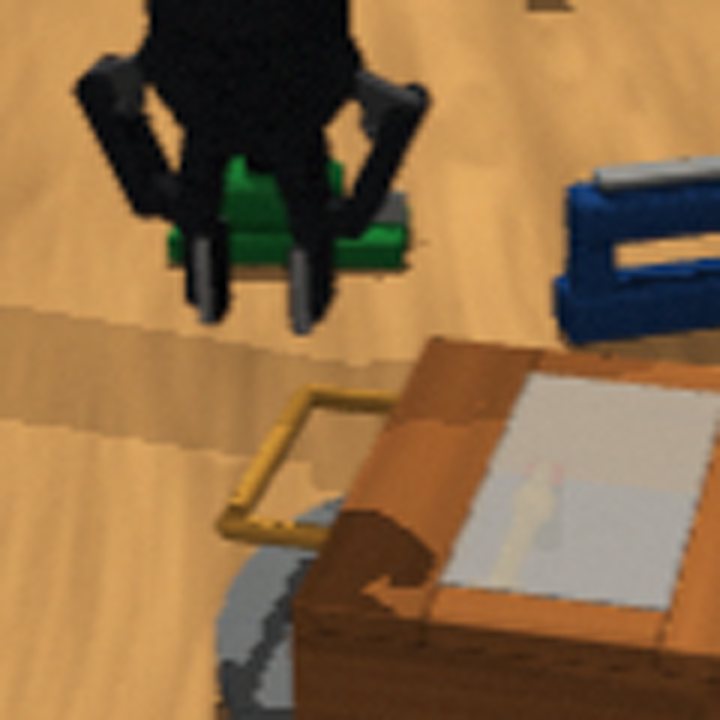

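View pics/f_t.png

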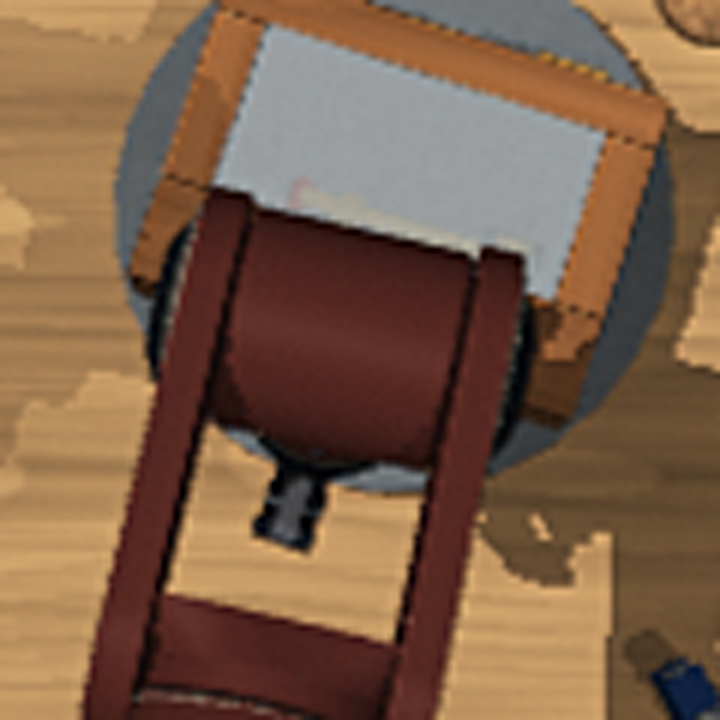

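Call:
carry_out([
  [0, 0, -0.9, 0, 0, 0, 0.35],
  [0, 0, -0.9, 0, 0, 0, 0.35],
  [0, 0, -0.7, 0, 0, 0, 0.35],
  [0, 0, -0.5, 0, 0, 0, 0.35],
  [0, 0, -0.27, 0, 0, 0, 0.35],
  [0, 0, 0, 0, 0, 0, 0.35],
])

```text
t: 13.65
tool_pos: [0.4334, -0.0132, 0.0663]
tool_rot: [-2.529, -1.861, 0.002]
contact_force: [-0.9, 0.6, -0.1]
opening: 0.0302
```

```bash
python3 -c "
from h import *
plan([.433,-.012,.066],-.297)
s=ctrl.get_image('side')
crop(s,(280,200),35,10,'pics/g_s.png')
"
```

```text
t 13.65 tcp [ 0.4334 -0.0132  0.0663] op 0.0302 F [-0.9  0.6 -0.1] q [-0.2  -0.26  2.19 -0.    1.21  0.1 ]
tool axes (cols) [[0.297, 0.955, -0.002], [0.955, -0.297, 0.0], [-0.0, -0.002, -1.0]]
shift units [-0.01  0.05 -0.01]
turn units [-0.   -0.02  0.05]
```

View pics/g_s.png

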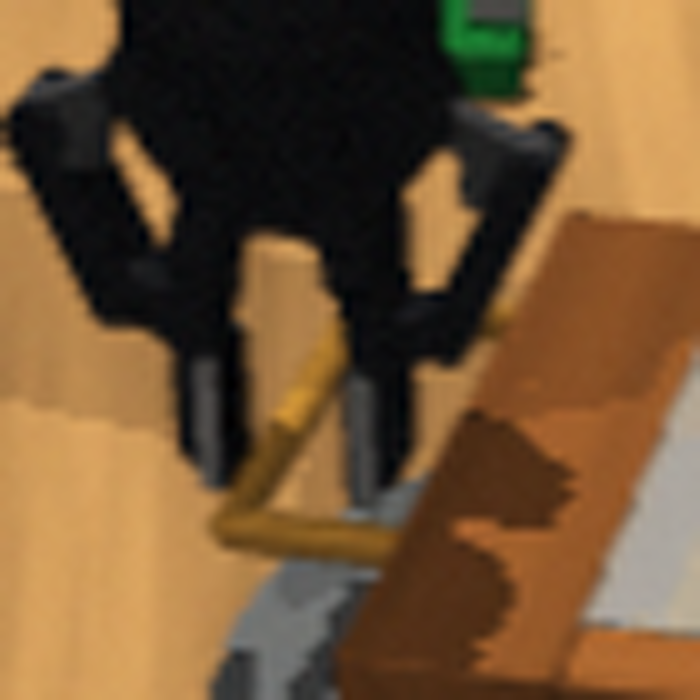

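Call:
carry_out([
  [0, 0, 0, 0, 0, 0, 0],
  [0, 0, 0, 0, 0, 0, 0],
  [0, 0, 0, 0, 0, 0, 0],
  [0, 0, 0, 0, 0, 0, 0],
  [0, 0, 0, 0, 0, 0, 0],
], grip_force=40)

```text
t: 14.2
tool_pos: [0.4342, -0.0129, 0.0681]
tool_rot: [2.529, 1.863, 0.0]
contact_force: [-3.3, 0.0, 6.6]
opening: 0.0082
```

```bash
cat > arc.py <<'E'
import sys,numpy as np
from scipy.optimize import brentq
a,b,n=float(sys.argv[1]),float(sys.argv[2]),int(sys.argv[3])
u=np.linspace(0,1,n+1); th=a+(b-a)*(u-np.sin(2*np.pi*u)/(2*np.pi)*float(sys.argv[4]) )
x=-.2*np.cos(th)+.007*np.sin(th); z=.2*np.sin(th)+.007*np.cos(th)
ex=np.array([np.cos(-.297),np.sin(-.297)])
W=np.c_[np.outer(x,ex),z]; W=np.round((W-W[0])/.025,2); D=np.diff(W,axis=0)
print('peak rad/s',abs(np.diff(th)).max()*10)
for d in D: print([round(v,2) for v in d])
E
python3 arc.py 0 1.70 20 0.5; python3 -c "
from h import *
plan([.433,-.012,.066],-.297)"
```

```text
peak rad/s 1.2680434483104752
[np.float64(0.02), np.float64(-0.01), np.float64(0.35)]
[np.float64(0.04), np.float64(-0.01), np.float64(0.37)]
[np.float64(0.06), np.float64(-0.02), np.float64(0.44)]
[np.float64(0.11), np.float64(-0.03), np.float64(0.51)]
[np.float64(0.17), np.float64(-0.05), np.float64(0.6)]
[np.float64(0.25), np.float64(-0.08), np.float64(0.69)]
[np.float64(0.36), np.float64(-0.11), np.float64(0.74)]
[np.float64(0.48), np.float64(-0.15), np.float64(0.77)]
[np.float64(0.6), np.float64(-0.18), np.float64(0.75)]
[np.float64(0.71), np.float64(-0.22), np.float64(0.7)]
[np.float64(0.79), np.float64(-0.24), np.float64(0.59)]
[np.float64(0.83), np.float64(-0.25), np.float64(0.47)]
[np.float64(0.81), np.float64(-0.25), np.float64(0.34)]
[np.float64(0.77), np.float64(-0.24), np.float64(0.22)]
[np.float64(0.69), np.float64(-0.21), np.float64(0.12)]
[np.float64(0.6), np.float64(-0.18), np.float64(0.06)]
[np.float64(0.5), np.float64(-0.15), np.float64(0.0)]
[np.float64(0.42), np.float64(-0.13), np.float64(-0.02)]
[np.float64(0.36), np.float64(-0.11), np.float64(-0.03)]
[np.float64(0.33), np.float64(-0.1), np.float64(-0.05)]
t 14.2 tcp [ 0.4342 -0.0129  0.0681] op 0.0082 F [-3.3  0.   6.6] q [-0.2  -0.26  2.19 -0.    1.21  0.1 ]
tool axes (cols) [[0.296, 0.955, 0.0], [0.955, -0.296, -0.0], [-0.0, 0.001, -1.0]]
shift units [-0.05  0.04 -0.09]
turn units [0.   0.   0.04]
```

Call:
carry_out([
  [0.02, -0.01, 0.4, 0, 0, 0, 0],
  [0.04, -0.01, 0.37, 0, 0, 0, 0],
  [0.06, -0.02, 0.44, 0, 0, 0, 0],
  [0.11, -0.03, 0.51, 0, 0, 0, 0],
  [0.17, -0.05, 0.6, 0, 0, 0, 0],
  [0.25, -0.08, 0.69, 0, 0, 0, 0],
  [0.36, -0.11, 0.74, 0, 0, 0, 0],
])

```text
t: 14.9
tool_pos: [0.4586, -0.0205, 0.1617]
tool_rot: [-2.528, -1.862, 0.002]
contact_force: [1.0, -0.3, -4.6]
opening: 0.0085
```

```bash
python3 -c "
from h import *
plan([.433,-.012,.066],-.297)
s=ctrl.get_image('side')
crop(s,(310,190),60,6,'pics/i_s.png')
"
```

```text
t 14.9 tcp [ 0.4586 -0.0205  0.1617] op 0.0085 F [ 1.  -0.3 -4.6] q [-0.21 -0.31  2.06  0.    1.39  0.09]
tool axes (cols) [[0.296, 0.955, -0.002], [0.955, -0.296, 0.001], [-0.0, -0.002, -1.0]]
shift units [-1.02  0.34 -3.83]
turn units [-0.01 -0.02  0.04]
```

View pics/i_s.png

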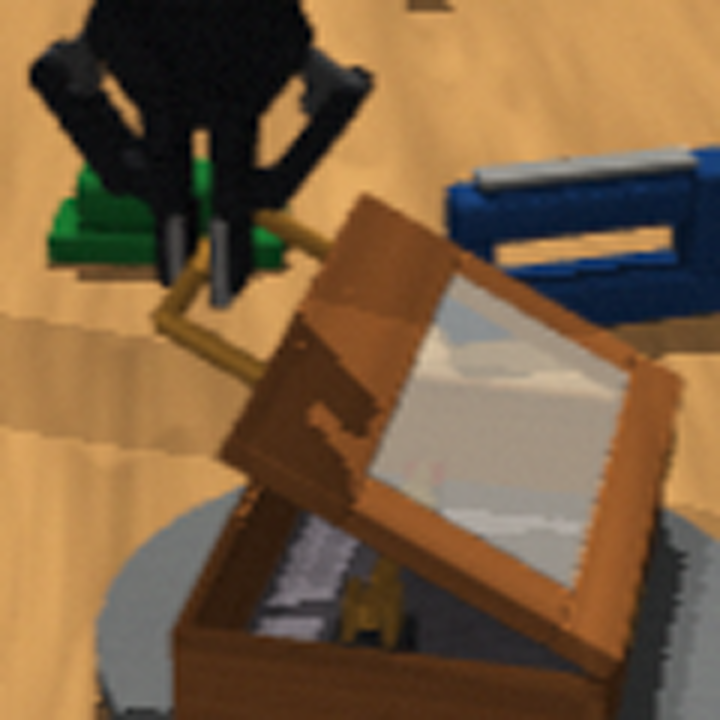

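Lid follows well at about 0.5 rad (bar held at crop (205,250)). Continuing the arc.

Call:
carry_out([
  [0.48, -0.15, 0.77, 0, 0, 0, 0],
  [0.6, -0.18, 0.75, 0, 0, 0, 0],
  [0.71, -0.22, 0.7, 0, 0, 0, 0],
  [0.79, -0.24, 0.59, 0, 0, 0, 0],
  [0.83, -0.25, 0.47, 0, 0, 0, 0],
  [0.81, -0.25, 0.34, 0, 0, 0, 0],
  [0.77, -0.24, 0.22, 0, 0, 0, 0],
  [0.69, -0.21, 0.12, 0, 0, 0, 0],
  [0.6, -0.18, 0.06, 0, 0, 0, 0],
])

```text
t: 15.85
tool_pos: [0.617, -0.0689, 0.2639]
tool_rot: [2.529, 1.863, 0.001]
contact_force: [-1.0, 0.3, 3.1]
opening: 0.0081
```

```bash
python3 -c "
from h import *
plan([.66,-.084,.258],-.297)
s=ctrl.get_image('side')
crop(s,(340,180),70,5,'pics/j_s.png')
"
```

```text
t 15.85 tcp [ 0.617  -0.0689  0.2639] op 0.0081 F [-1.   0.3  3.1] q [-0.23  0.03  1.59 -0.    1.53  0.07]
tool axes (cols) [[0.296, 0.955, 0.001], [0.955, -0.296, -0.0], [-0.0, 0.001, -1.0]]
shift units [ 1.72 -0.6  -0.24]
turn units [0.   0.01 0.04]
```

View pics/j_s.png

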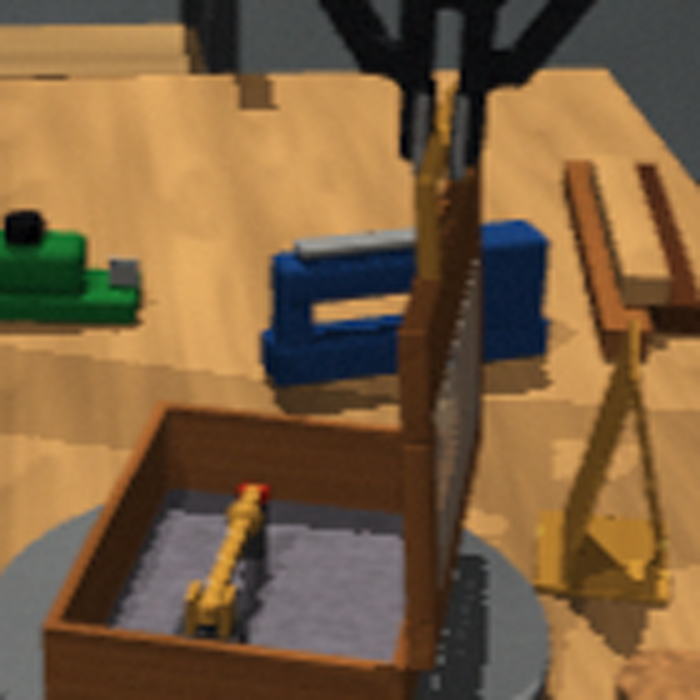

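Call:
carry_out([
  [0.5, -0.15, 0.02, 0, 0, 0, 0],
  [0.42, -0.13, -0.02, 0, 0, 0, 0],
  [0.36, -0.11, -0.03, 0, 0, 0, 0],
  [0.3, -0.09, -0.05, 0, 0, 0, 0],
  [0, 0, 0, 0, 0, 0, 0],
])

```text
t: 16.4
tool_pos: [0.6569, -0.0812, 0.2604]
tool_rot: [2.528, 1.862, 0.002]
contact_force: [0.1, 0.2, 5.8]
opening: 0.0084
```

```bash
python3 -c "
from h import *
plan([.66,-.084,.258],-.297)
s=ctrl.get_image('side')
crop(s,(340,180),70,5,'pics/k_s.png')
"
```

```text
t 16.4 tcp [ 0.6569 -0.0812  0.2604] op 0.0084 F [0.1 0.2 5.8] q [-0.24  0.12  1.49 -0.    1.53  0.07]
tool axes (cols) [[0.297, 0.955, 0.002], [0.955, -0.297, -0.001], [0.0, 0.003, -1.0]]
shift units [ 0.12 -0.11 -0.1 ]
turn units [0.01 0.02 0.04]
```

View pics/k_s.png

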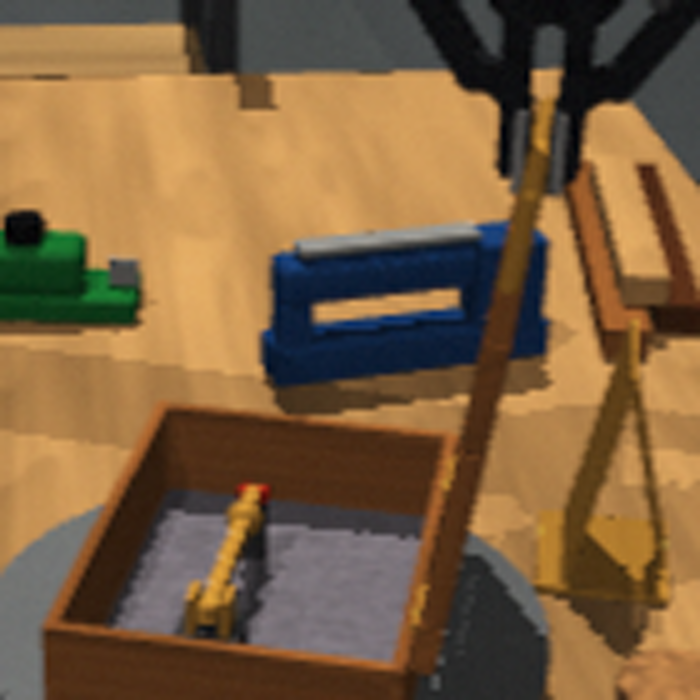

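Call:
carry_out([
  [0.03, 0, 0, 0, 0, 0, 0.25],
  [0, 0, 0, 0, 0, 0, 0.4],
  [0, 0, 0, 0, 0, 0, 0.5],
  [0, 0, 0, 0, 0, 0, 0.5],
  [0, 0, 0.4, 0, 0, 0, 0.5],
  [0, 0, 0.8, 0, 0, 0, 0.5],
  [0, 0, 1, 0, 0, 0, 0.5],
])

```text
t: 17.15
tool_pos: [0.6558, -0.0805, 0.3141]
tool_rot: [-2.528, -1.862, 0.002]
contact_force: [0.4, -0.3, 0.8]
opening: 0.0424
```

```bash
python3 -c "
from h import *
plan([.66,-.084,.258],-.297)
s=ctrl.get_image('side')
crop(s,(340,180),70,5,'pics/l_s.png')
m=mk(s,'stay_grip')+mk(s,'stay_pivot')+mk(s,'lid_bar');print(m)
c=np.array([.5485,-.0496]);ex=np.array([.9562,-.2927]);ey=np.array([.2927,.9562])
pv=c-.015*ex-.06*ey; g=pv+.08*ey; print('pivot',pv,'grip',g)
print(proj(s,[[*pv,.068],[*g,.068],[*(pv+.11*ey),.068]]), proj(s,[.6600,-.084,.277]))
t=ctrl.get_image('top');crop(t,(335,190),60,6,'pics/l_t.png');print(mk(t,'stay_grip')+mk(t,'stay_pivot'),proj(t,[[*pv,.068],[*g,.068],[*(pv+.11*ey),.068]]))
"
```

```text
t 17.15 tcp [ 0.6558 -0.0805  0.3141] op 0.0424 F [ 0.4 -0.3  0.8] q [-0.23  0.1   1.42  0.    1.62  0.07]
tool axes (cols) [[0.296, 0.955, -0.002], [0.955, -0.296, 0.001], [-0.0, -0.002, -1.0]]
shift units [ 0.17 -0.14 -2.24]
turn units [-0.01 -0.02  0.04]
[(0.59, array([315.2, 214.4])), (0.61, array([309.184, 230.52 ])), (0.75, array([377.6, 140.4])), (0.46, array([393.984, 200.   ]))]
pivot [ 0.516595  -0.1025815] grip [ 0.540011  -0.0260855]
[[311.519235   230.70896946]
 [318.35441852 213.19601894]
 [320.68475423 207.2252862 ]] [[379.25831468 139.9168135 ]]
[] [[349.80392439 198.63552119]
 [323.3319305  190.02995764]
 [313.43000724 186.81102256]]
```

View pics/l_s.png

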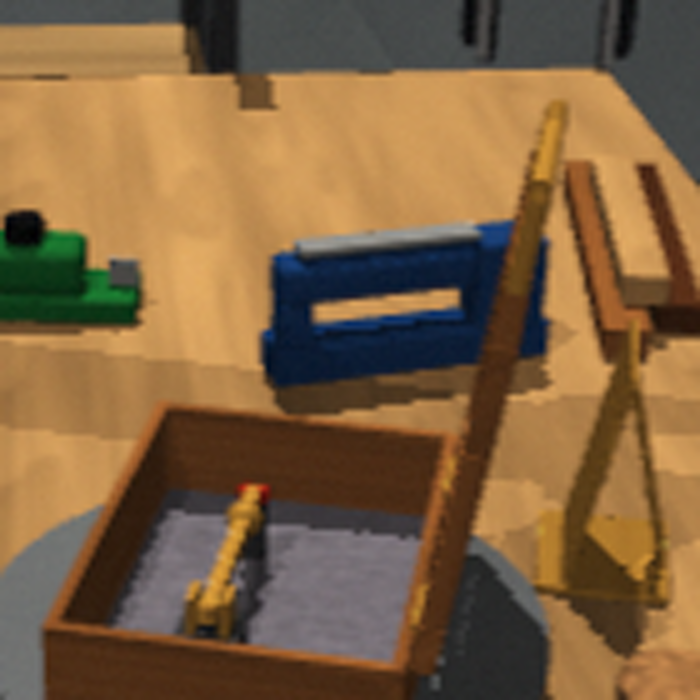

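View pics/l_t.png

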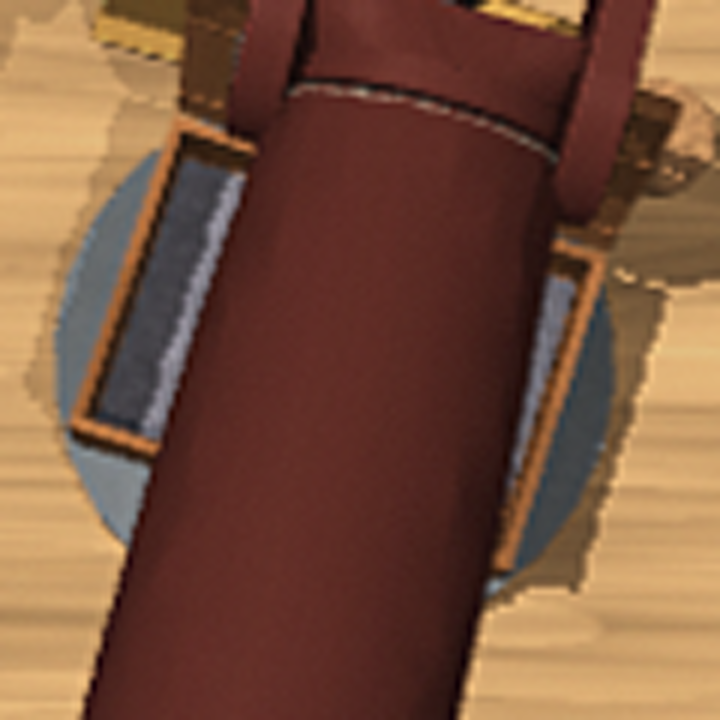

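Call:
carry_out([
  [-0.6, 0.28, 0.2, 0, 0, 0, 0.45],
  [-0.9, 0.42, 0, 0, 0, 0, 0.45],
  [-0.95, 0.45, 0, 0, 0, 0, 0.45],
  [-0.95, 0.45, -0.4, 0, 0, 0, 0.45],
  [-0.9, 0.42, -0.8, 0, 0, 0, 0.45],
  [-0.35, 0.16, -1, 0, 0, 0, 0.45],
  [0, 0, -1, 0, 0, 0, 0.45],
  [0, 0, -1, 0, 0, 0, 0.45],
  [0, 0, -1, 0, 0, 0, 0.45],
  [0, 0, -0.9, 0, 0, 0, 0.45],
  [0, 0, 0, 0, 0, 0, 0.45],
  [0, 0, 0, 0, 0, 0, 0.45],
])

```text
t: 18.7
tool_pos: [0.5395, -0.026, 0.1661]
tool_rot: [-2.528, -1.862, 0.002]
contact_force: [-0.6, 0.4, 0.3]
opening: 0.0385
```

```bash
python3 -c "
from h import *
plan([.540,-.0261,.049],-.297)
s=ctrl.get_image('side')
crop(s,(325,200),40,10,'pics/m_s.png')
print(mk(s,'stay_grip'))
t=ctrl.get_image('top');crop(t,(335,190),60,6,'pics/m_t.png');print(mk(t,'stay_grip'))
"
```

```text
t 18.7 tcp [ 0.5395 -0.026   0.1661] op 0.0385 F [-0.6  0.4  0.3] q [-0.19 -0.1   1.87 -0.    1.37  0.12]
tool axes (cols) [[0.296, 0.955, -0.002], [0.955, -0.296, 0.0], [-0.0, -0.002, -1.0]]
shift units [ 0.02 -0.   -4.68]
turn units [-0.   -0.02  0.04]
[(0.53, array([319.68, 213.92]))]
[(0.47, array([323.328, 190.8  ]))]
```

View pics/m_s.png

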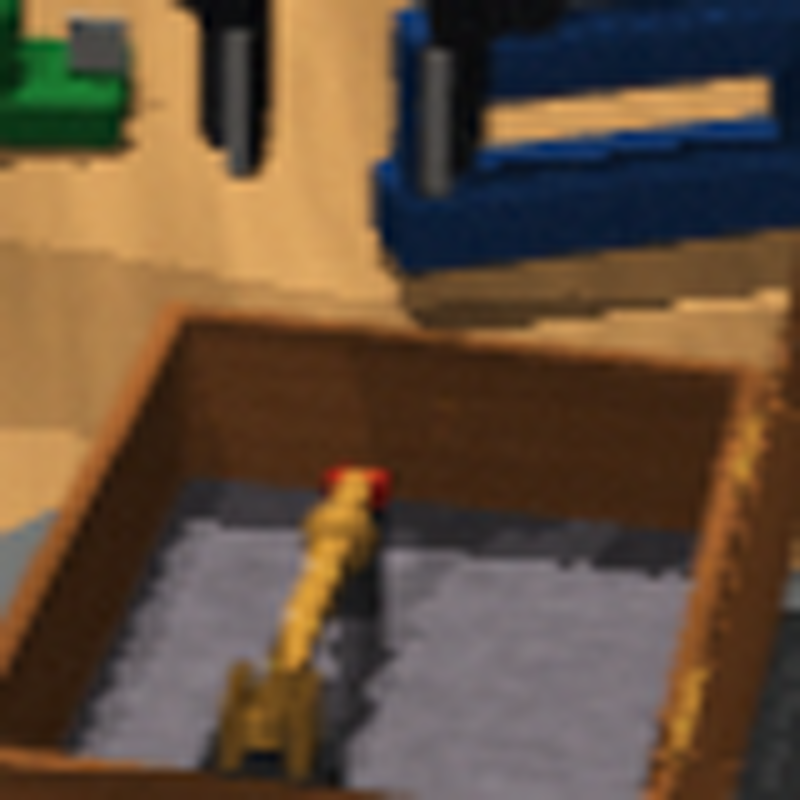

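View pics/m_t.png

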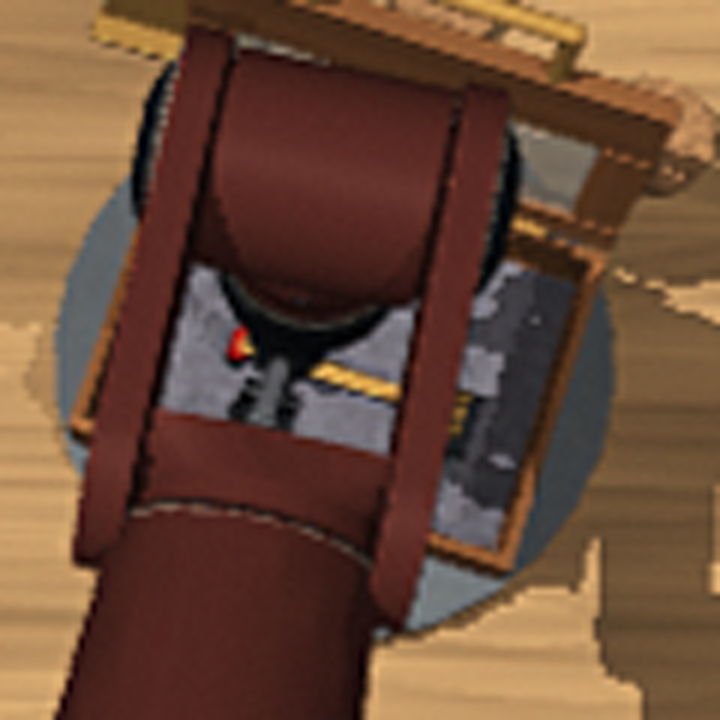

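Call:
carry_out([
  [0.02, 0, -1, 0, 0, 0, 0.45],
  [0, 0, -1, 0, 0, 0, 0.45],
  [0, 0, -1, 0, 0, 0, 0.45],
  [0, 0, -0.8, 0, 0, 0, 0.45],
  [0, 0, -0.5, 0, 0, 0, 0.45],
  [0, 0, -0.4, 0, 0, 0, 0.45],
  [0, 0, 0, 0, 0, 0, 0.45],
])

```text
t: 19.6
tool_pos: [0.5401, -0.0261, 0.0486]
tool_rot: [-2.529, -1.863, 0.001]
contact_force: [-0.8, -0.6, 0.5]
opening: 0.0381
```

```bash
python3 -c "
from h import *
plan([.540,-.0261,.049],-.297)
s=ctrl.get_image('side')
crop(s,(325,200),40,10,'pics/n_s.png')
"
sed -e 's/-.2\*np.cos(th)+.007\*np.sin(th)/.08*np.cos(th)/; s/.2\*np.sin(th)+.007\*np.cos(th)/.08*np.sin(th)/; s/ex=np.array.*/ex=np.array([.2927,.9562])/' arc.py > arc2.py; grep np.cos arc2.py; python3 arc2.py 0 1.78 14 0.5 | sed 's/np.float64//g'
```

```text
t 19.6 tcp [ 0.5401 -0.0261  0.0486] op 0.0381 F [-0.8 -0.6  0.5] q [-0.19  0.04  1.95  0.    1.15  0.12]
tool axes (cols) [[0.297, 0.955, -0.001], [0.955, -0.297, 0.0], [-0.0, -0.001, -1.0]]
shift units [-0.01 -0.    0.02]
turn units [-0.   -0.01  0.04]
x=.08*np.cos(th); z=.08*np.sin(th)
peak rad/s 1.8860157735175798
[(-0.0), (-0.01), (0.21)]
[(-0.01), (-0.02), (0.25)]
[(-0.02), (-0.06), (0.31)]
[(-0.03), (-0.12), (0.39)]
[(-0.07), (-0.2), (0.44)]
[(-0.09), (-0.31), (0.46)]
[(-0.13), (-0.41), (0.43)]
[(-0.14), (-0.48), (0.33)]
[(-0.16), (-0.5), (0.22)]
[(-0.14), (-0.46), (0.12)]
[(-0.11), (-0.39), (0.04)]
[(-0.1), (-0.3), (-0.01)]
[(-0.07), (-0.24), (-0.02)]
[(-0.06), (-0.2), (-0.04)]
```

View pics/n_s.png

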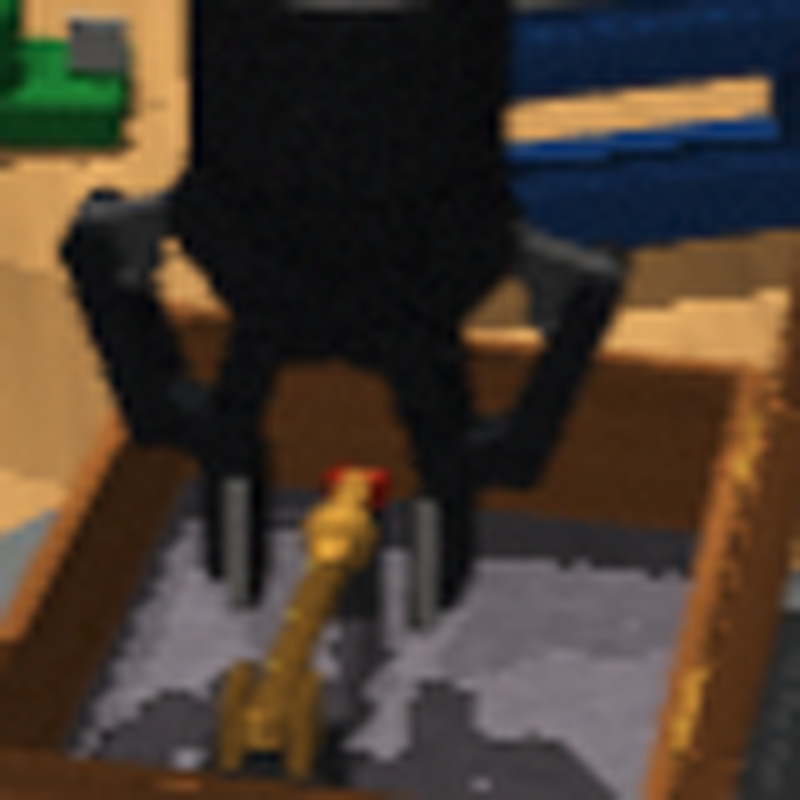

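Call:
carry_out([
  [0, 0, 0, 0, 0, 0, 0],
  [0, 0, 0, 0, 0, 0, 0],
  [0, 0, 0, 0, 0, 0, 0],
  [0, 0, 0, 0, 0, 0, 0],
  [-0.0, -0.01, 0.21, 0, 0, 0, 0],
  [-0.01, -0.02, 0.25, 0, 0, 0, 0],
  [-0.02, -0.06, 0.31, 0, 0, 0, 0],
  [-0.03, -0.12, 0.39, 0, 0, 0, 0],
  [-0.07, -0.2, 0.44, 0, 0, 0, 0],
], grip_force=30)

```text
t: 20.55
tool_pos: [0.5368, -0.0366, 0.0899]
tool_rot: [-2.529, -1.863, 0.002]
contact_force: [-2.3, 0.4, -2.7]
opening: 0.0158
```

```bash
python3 -c "
from h import *
plan([.540,-.0261,.049],-.297)
s=ctrl.get_image('side')
crop(s,(325,190),50,8,'pics/o_s.png')
"
```

```text
t 20.55 tcp [ 0.5368 -0.0366  0.0899] op 0.0158 F [-2.3  0.4 -2.7] q [-0.21 -0.02  1.93 -0.    1.23  0.09]
tool axes (cols) [[0.296, 0.955, -0.001], [0.955, -0.296, -0.0], [-0.0, -0.001, -1.0]]
shift units [ 0.13  0.42 -1.64]
turn units [ 0.   -0.01  0.04]
```

View pics/o_s.png

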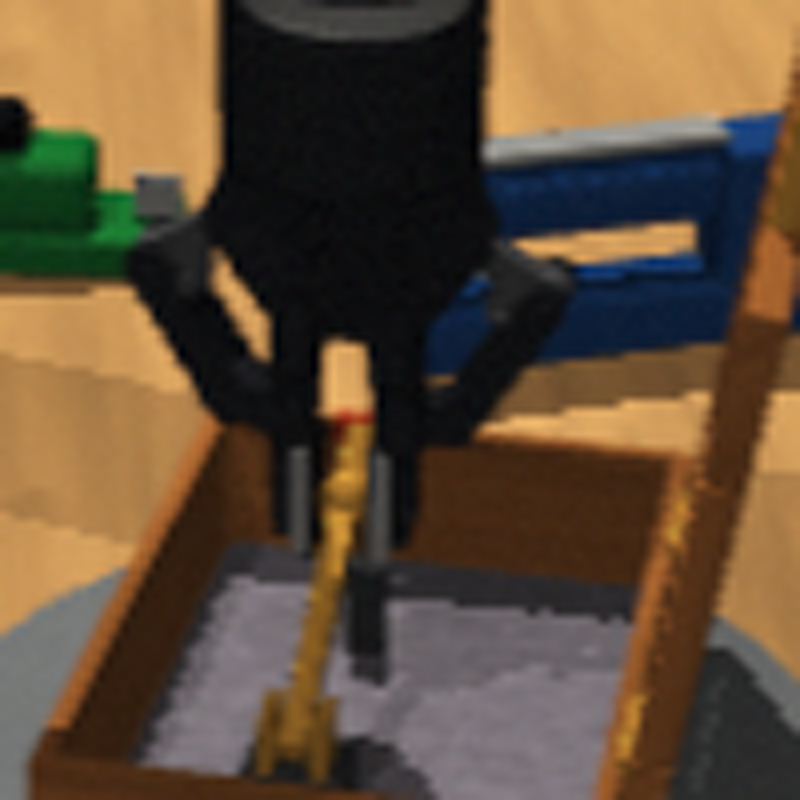

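Call:
carry_out([
  [-0.09, -0.31, 0.46, 0, 0, 0, 0],
  [-0.13, -0.41, 0.43, 0, 0, 0, 0],
  [-0.14, -0.48, 0.33, 0, 0, 0, 0],
  [-0.16, -0.5, 0.22, 0, 0, 0, 0],
  [-0.14, -0.46, 0.12, 0, 0, 0, 0],
  [-0.11, -0.39, 0.04, 0, 0, 0, 0],
  [-0.1, -0.3, -0.01, 0, 0, 0, 0],
  [-0.07, -0.24, -0.02, 0, 0, 0, 0],
  [-0.04, -0.14, -0.03, 0, 0, 0, 0],
  [0, 0, 0, 0, 0, 0, 0],
])

```text
t: 21.6
tool_pos: [0.513, -0.1177, 0.128]
tool_rot: [2.529, 1.862, 0.001]
contact_force: [-0.6, -1.1, -0.5]
opening: -0.0001
```

```bash
python3 -c "
from h import *
plan([.540,-.0261,.049],-.297)
s=ctrl.get_image('side')
crop(s,(325,190),50,8,'pics/p_s.png')
"
```

```text
t 21.6 tcp [ 0.513  -0.1177  0.128 ] op -0.0001 F [-0.6 -1.1 -0.5] q [-0.37 -0.1   1.94 -0.    1.3  -0.07]
tool axes (cols) [[0.297, 0.955, 0.001], [0.955, -0.297, -0.0], [-0.0, 0.001, -1.0]]
shift units [ 1.08  3.66 -3.16]
turn units [0.   0.01 0.05]
```

View pics/p_s.png

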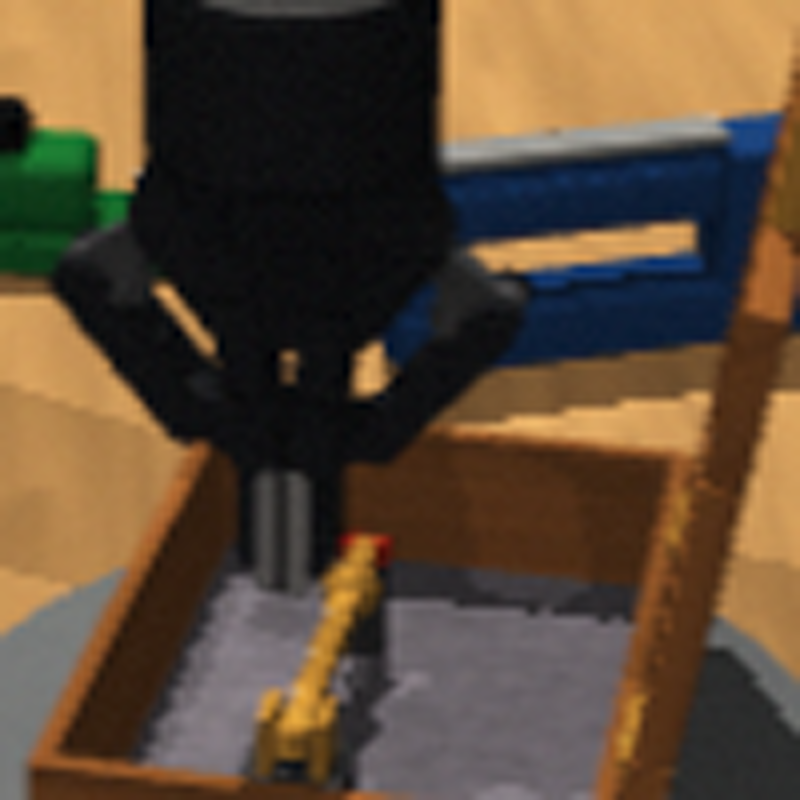

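Call:
carry_out([
  [0.1, 0.4, 0.9, 0, 0, 0, 0.2],
  [0.2, 0.8, 0.6, 0, 0, 0, 0.45],
  [0.3, 0.9, 0, 0, 0, 0, 0.45],
  [0.28, 0.9, 0, 0, 0, 0, 0.45],
  [0.2, 0.66, 0, 0, 0, 0, 0.45],
  [0, 0, 0, 0, 0, 0, 0.45],
])

```text
t: 22.25
tool_pos: [0.5402, -0.0236, 0.1653]
tool_rot: [-2.526, -1.867, -0.001]
contact_force: [-0.2, -0.6, 0.4]
opening: 0.0387
```

```bash
python3 -c "
from h import *
plan([.540,-.0261,.047],-.297)
s=ctrl.get_image('side');t=ctrl.get_image('top')
x0=np.array([290,185])
c=np.array([.5485,-.0496]);ex=np.array([.9562,-.2927]);ey=np.array([.2927,.9562])
pv=c-.015*ex-.06*ey
f=s['frame'].copy();f=cv2.resize(f,None,fx=12,fy=12,interpolation=cv2.INTER_CUBIC)
for X in [[*(pv+.08*ey),.068],[*(pv),.068],[*(pv+.11*ey),.068]]+[[*(c+a*ex+b*ey),.08] for a in(-.08,.08) for b in(-.11,.11)]+[[*(c+a*ex+b*ey),.031] for a in(-.074,.074) for b in(-.104,.104)]:
    u=(proj(s,X)[0]+.5)*12; cv2.drawMarker(f,(int(u[0]),int(u[1])),(255,0,255),0,14,1)
cv2.imwrite('pics/q_s.png',f[195*12:245*12,290*12:350*12])
f=t['frame'].copy();f=cv2.resize(f,None,fx=12,fy=12,interpolation=cv2.INTER_CUBIC)
for X in [[*(pv+.08*ey),.068],[*(pv),.068],[*(pv+.11*ey),.068]]:
    u=(proj(t,X)[0]+.5)*12; cv2.drawMarker(f,(int(u[0]),int(u[1])),(255,0,255),0,14,1)
cv2.imwrite('pics/q_t.png',f[165*12:215*12,300*12:362*12])
"
```

```text
t 22.25 tcp [ 0.5402 -0.0236  0.1653] op 0.0387 F [-0.2 -0.6  0.4] q [-0.18 -0.1   1.87  0.    1.37  0.12]
tool axes (cols) [[0.293, 0.956, 0.0], [0.956, -0.293, 0.0], [0.0, 0.0, -1.0]]
shift units [-0.01 -0.1  -4.73]
turn units [-0.    0.    0.01]
```

View pics/q_s.png

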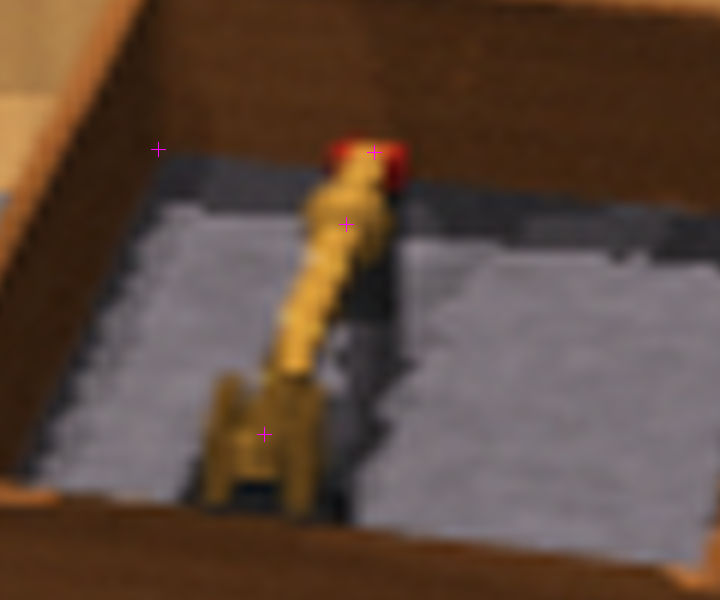

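View pics/q_t.png

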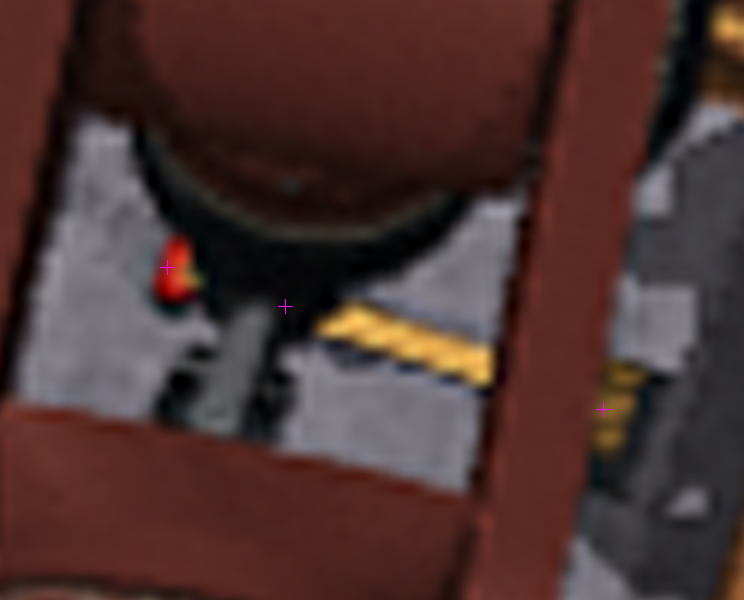

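```bash
python3 -c "
from h import *
s=ctrl.get_image('side')
for X in [[.5368,-.0366,.0899],[.5368,-.0366,.1086]]: print((proj(s,X)[0]-[275,140])*8)
im=cv2.imread('pics/o_s.png');cv2.imwrite('pics/o2.png',cv2.resize(im[380:620,220:480],None,fx=3,fy=2.5,interpolation=cv2.INTER_CUBIC))
"
```

```text
[340.86771182 541.11017148]
[341.80877688 486.5934247 ]
```

View pics/o2.png

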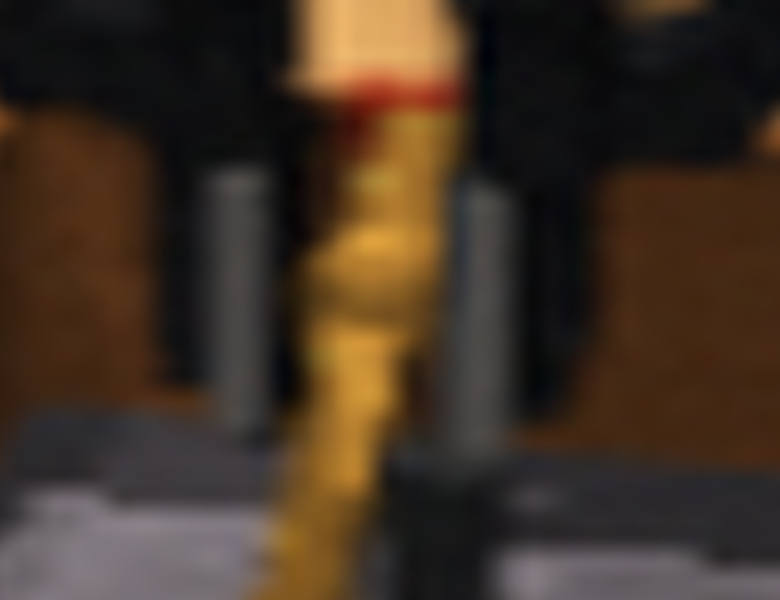

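Call:
carry_out([
  [0, -0.04, -1, 0, 0, 0, 0.45],
  [0, 0, -1, 0, 0, 0, 0.45],
  [0, 0, -1, 0, 0, 0, 0.45],
  [0, 0, -0.8, 0, 0, 0, 0.45],
  [0, 0, -0.5, 0, 0, 0, 0.45],
  [0, 0, -0.4, 0, 0, 0, 0.45],
  [0, 0, 0, 0, 0, 0, 0.45],
  [0, 0, 0, 0, 0, 0, 0],
], grip_force=70)

```text
t: 23.2
tool_pos: [0.5404, -0.0269, 0.0485]
tool_rot: [2.529, 1.862, 0.001]
contact_force: [0.2, -0.4, 0.3]
opening: 0.0252
```

```bash
python3 -c "
from h import *
plan([.540,-.0261,.048],-.297)
"
python3 arc2.py 0 1.76 20 0.5 | sed 's/np.float64//g'
```

```text
t 23.2 tcp [ 0.5404 -0.0269  0.0485] op 0.0252 F [ 0.2 -0.4  0.3] q [-0.19  0.04  1.95  0.    1.15  0.11]
tool axes (cols) [[0.297, 0.955, 0.001], [0.955, -0.297, -0.0], [0.0, 0.001, -1.0]]
shift units [-0.02  0.03 -0.02]
turn units [0.   0.01 0.04]
peak rad/s 1.3127979229567266
[(-0.0), (-0.0), (0.14)]
[(0.0), (-0.01), (0.16)]
[(-0.01), (-0.02), (0.18)]
[(-0.01), (-0.04), (0.21)]
[(-0.02), (-0.07), (0.26)]
[(-0.03), (-0.1), (0.28)]
[(-0.05), (-0.14), (0.31)]
[(-0.06), (-0.19), (0.32)]
[(-0.07), (-0.25), (0.32)]
[(-0.09), (-0.29), (0.29)]
[(-0.1), (-0.33), (0.24)]
[(-0.1), (-0.34), (0.2)]
[(-0.11), (-0.34), (0.13)]
[(-0.1), (-0.32), (0.09)]
[(-0.08), (-0.28), (0.05)]
[(-0.08), (-0.25), (0.02)]
[(-0.06), (-0.21), (0.0)]
[(-0.06), (-0.17), (-0.01)]
[(-0.04), (-0.15), (-0.02)]
[(-0.04), (-0.14), (-0.03)]
```

Call:
carry_out([
  [0, 0, 0, 0, 0, 0, 0],
  [0, 0, 0, 0, 0, 0, 0],
  [0, 0, 0.14, 0, 0, 0, 0],
  [0, -0.01, 0.16, 0, 0, 0, 0],
  [-0.01, -0.02, 0.18, 0, 0, 0, 0],
  [-0.01, -0.04, 0.21, 0, 0, 0, 0],
  [-0.02, -0.07, 0.26, 0, 0, 0, 0],
  [-0.03, -0.1, 0.28, 0, 0, 0, 0],
  [-0.05, -0.14, 0.31, 0, 0, 0, 0],
  [-0.06, -0.19, 0.32, 0, 0, 0, 0],
])

```text
t: 24.2
tool_pos: [0.5345, -0.0428, 0.0947]
tool_rot: [2.526, 1.864, -0.007]
contact_force: [-7.8, -3.7, -3.5]
opening: 0.0104
```

```bash
python3 -c "
from h import *
plan([.540,-.0261,.048],-.297)
s=ctrl.get_image('side')
crop(s,(318,195),25,14,'pics/r_s.png')
"
```

```text
t 24.2 tcp [ 0.5345 -0.0428  0.0947] op 0.0104 F [-7.8 -3.7 -3.5] q [-0.22 -0.03  1.94 -0.    1.24  0.08]
tool axes (cols) [[0.295, 0.955, -0.002], [0.955, -0.295, -0.004], [-0.005, -0.001, -1.0]]
shift units [ 0.22  0.67 -1.87]
turn units [ 0.04 -0.02  0.03]
```

View pics/r_s.png

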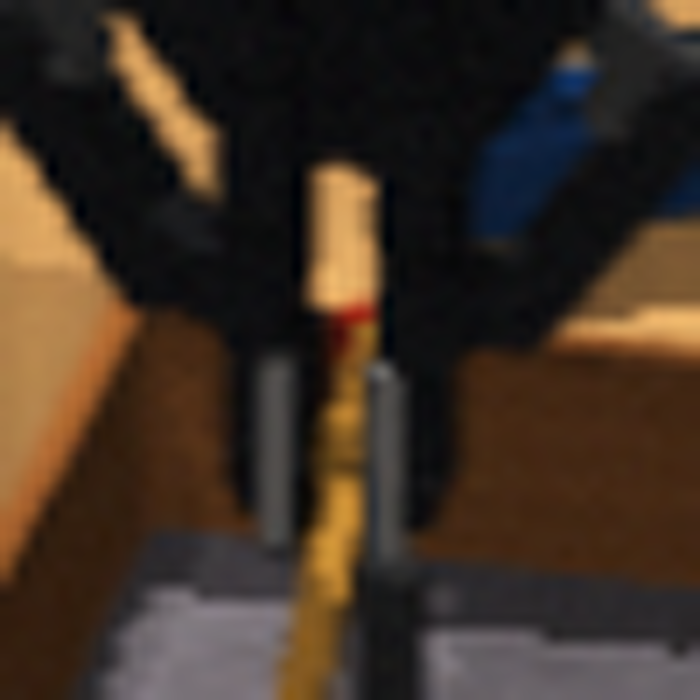

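```bash
python3 -c "
from h import *
s=ctrl.get_image('side')
c=np.array([.5485,-.0496]);ex=np.array([.9562,-.2927]);ey=np.array([.2927,.9562])
pv=c-.015*ex-.06*ey
for th in np.arange(.3,.9,.1):
    X=np.r_[pv+.08*np.cos(th)*ey,.068+.08*np.sin(th)];T=np.r_[pv+.11*np.cos(th)*ey,.068+.11*np.sin(th)]
    print(round(th,2),(proj(s,X)[0]-[293,170])*14,(proj(s,T)[0]-[293,170])*14,X.round(4))
o=ctrl.get_obs();print('grasp',(proj(s,o['tool_pos']+[0,0,.0187])[0]-[293,170])*14,'tcp',(proj(s,o['tool_pos'])[0]-[293,170])*14,o['opening'])
crop(s,(318,195),25,14,'pics/r2_s.png')
"
```

```text
0.3 [353.09168968 497.16580866] [385.71200753 374.51774536] [ 0.539  -0.0295  0.0916]
0.4 [350.65338983 466.80784922] [382.687052   332.51026647] [ 0.5382 -0.0321  0.0992]
0.5 [347.30931344 439.73044016] [378.44691997 294.65443805] [ 0.5371 -0.0354  0.1064]
0.6 [343.0706164  416.23521035] [372.99387801 261.37572641] [ 0.5359 -0.0394  0.1132]
0.7 [337.95607544 396.60840838] [366.33934315 233.09146787] [ 0.5345 -0.0441  0.1195]
0.8 [331.99271884 381.11687895] [358.50515557 210.20550942] [ 0.5329 -0.0493  0.1254]
0.9 [325.21643895 370.00347276] [349.52491089 193.10161917] [ 0.5312 -0.055   0.1307]
grasp [331.88947656 439.84739908] tcp [330.35649115 536.31050677] 0.005351584829501959
```

View pics/r2_s.png

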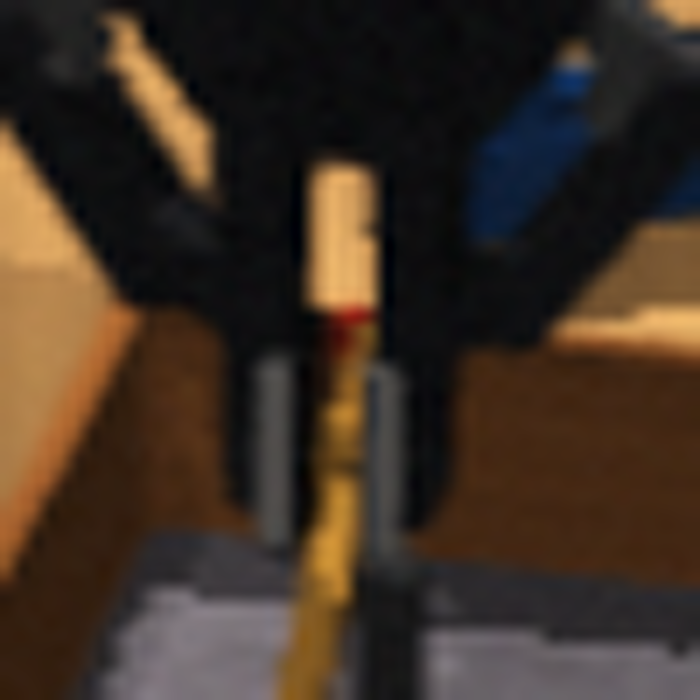

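Call:
carry_out([
  [0, 0, 0, 0, 0, 0, 0.3],
  [0, 0, 0, 0, 0, 0, 0.45],
  [0, 0, 0, 0, 0, 0, 0.45],
  [0.1, 0.4, -0.3, 0, 0, 0, 0.45],
  [0.1, 0.4, -0.6, 0, 0, 0, 0.45],
  [0.06, 0.09, -0.6, 0, 0, 0, 0.45],
  [0, 0, -0.44, 0, 0, 0, 0.45],
  [0, 0, 0, 0, 0, 0, 0.45],
], grip_force=30)

```text
t: 25.1
tool_pos: [0.5395, -0.0179, 0.0424]
tool_rot: [-2.525, -1.862, 0.007]
contact_force: [0.0, 0.2, 0.1]
opening: 0.0387
```

```bash
python3 -c "
from h import *
plan([.541,-.0206,.046],-.297)
s=ctrl.get_image('side')
crop(s,(318,205),25,14,'pics/u_s.png')
o=ctrl.get_obs();print('grasp',(proj(s,o['tool_pos']+[0,0,.0187])[0]-[293,180])*14)
"
```

```text
t 25.1 tcp [ 0.5395 -0.0179  0.0424] op 0.0387 F [0.  0.2 0.1] q [-0.17  0.05  1.95 -0.    1.15  0.13]
tool axes (cols) [[0.296, 0.955, -0.006], [0.955, -0.296, 0.001], [-0.001, -0.006, -1.0]]
shift units [ 0.06 -0.11  0.14]
turn units [-0.01 -0.06  0.03]
grasp [352.66885469 468.78718002]
```

View pics/u_s.png

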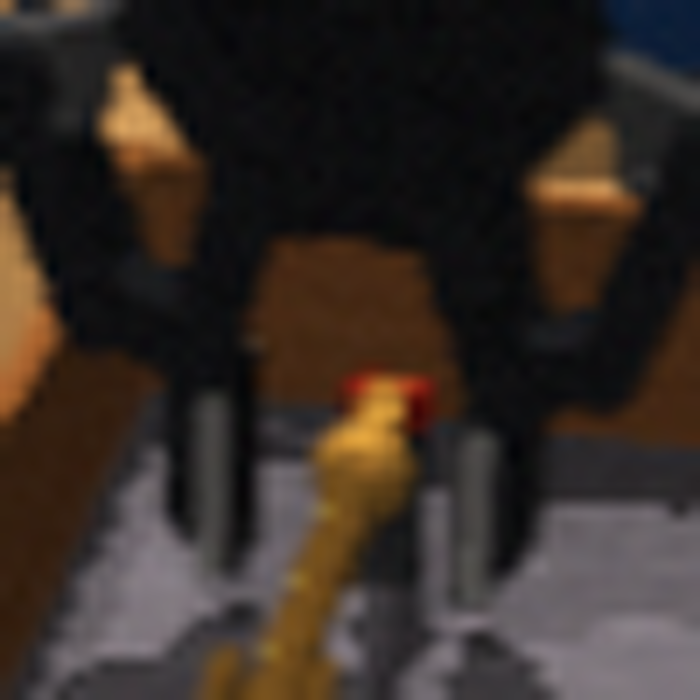

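Call:
carry_out([
  [0.1, -0.12, 0.12, 0, 0, 0, 0.4],
  [0, 0, 0, 0, 0, 0, 0.3],
  [0, 0, 0, 0, 0, 0, 0.2],
  [0, 0, 0, 0, 0, 0, 0],
  [0, 0, 0, 0, 0, 0, 0],
  [0, 0, 0, 0, 0, 0, 0],
], grip_force=30)

```text
t: 25.75
tool_pos: [0.5419, -0.0211, 0.0492]
tool_rot: [-2.525, -1.86, 0.007]
contact_force: [-10.7, 1.8, 7.4]
opening: 0.016
```

```bash
python3 -c "
from h import *
plan([.541,-.0206,.046],-.297)
s=ctrl.get_image('side')
crop(s,(318,205),25,14,'pics/v_s.png')
"
```

```text
t 25.75 tcp [ 0.5419 -0.0211  0.0492] op 0.016 F [-10.7   1.8   7.4] q [-0.18  0.05  1.94  0.    1.16  0.12]
tool axes (cols) [[0.297, 0.955, -0.007], [0.955, -0.297, 0.001], [-0.001, -0.007, -1.0]]
shift units [-0.03  0.02 -0.13]
turn units [-0.01 -0.07  0.04]
```

View pics/v_s.png

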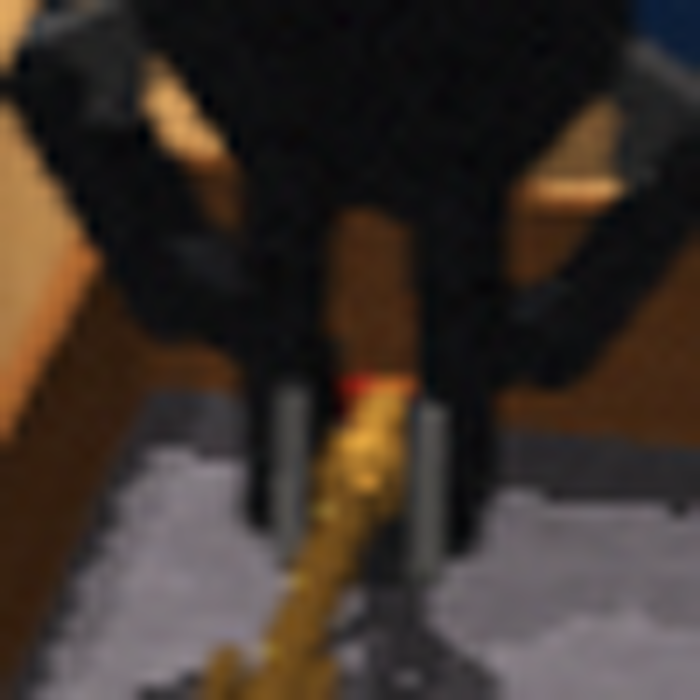

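Call:
carry_out([
  [-0.09, 0.03, 0.12, 0, 0, 0, 0],
  [0, 0, 0.15, 0, 0, 0, 0],
  [0, -0.01, 0.21, 0, 0, 0, 0],
  [-0.01, -0.02, 0.25, 0, 0, 0, 0],
  [-0.02, -0.06, 0.31, 0, 0, 0, 0],
])

```text
t: 26.3
tool_pos: [0.5408, -0.0235, 0.0749]
tool_rot: [-2.529, -1.863, 0.002]
contact_force: [-3.2, -3.7, -4.1]
opening: 0.0157
```

```bash
cat > chk.py <<'E'
from h import *
import sys
s=ctrl.get_image('side')
o=ctrl.get_obs();print(o['t'],o['tool_pos'].round(4),'F',o['contact_force'].round(1),'op',o['opening'].round(4))
c=np.array([.5485,-.0496]);ex=np.array([.9562,-.2927]);ey=np.array([.2927,.9562])
pv=c-.015*ex-.06*ey
g=o['tool_pos']+[0,0,.0187]; d=g[:2]-pv; print('grasp in box frame rel pivot: ex %.4f ey %.4f z %.4f'%(d@ex,d@ey,g[2]-.068),'th',np.arctan2(g[2]-.068,d@ey))
f=cv2.resize(s['frame'],None,fx=14,fy=14,interpolation=cv2.INTER_CUBIC)
u0=proj(s,g)[0].astype(int)-[25,22]
for X,col in [(g,(255,0,255))]+[(np.r_[pv+r*np.cos(t)*ey,.068+r*np.sin(t)],(0,255,0)) for r in(.08,) for t in np.arange(0,1.9,.1)]:
    u=(proj(s,X)[0]+.5)*14; cv2.circle(f,(int(u[0]),int(u[1])),3,col,-1)
cv2.imwrite(sys.argv[1],f[u0[1]*14:(u0[1]+42)*14,u0[0]*14:(u0[0]+50)*14])
E
python3 chk.py pics/w1.png
```

```text
Traceback (most recent call last):
  File "chk.py", line 4, in <module>
    o=ctrl.get_obs();print(o['t'],o['tool_pos'].round(4),'F',o['contact_force'].round(1),'op',o['opening'].round(4))
                                                                                              ^^^^^^^^^^^^^^^^^^
AttributeError: 'float' object has no attribute 'round'
```

```bash
sed -i "s/o\['opening'\].round(4)/round(float(o['opening']),4)/" chk.py
python3 chk.py pics/w1.png
```

```text
26.4 [ 0.5409 -0.0235  0.0757] F [-3.6 -2.4 -2.1] op 0.0157
grasp in box frame rel pivot: ex 0.0001 ey 0.0827 z 0.0264 th 0.3089646540322225
```

View pics/w1.png

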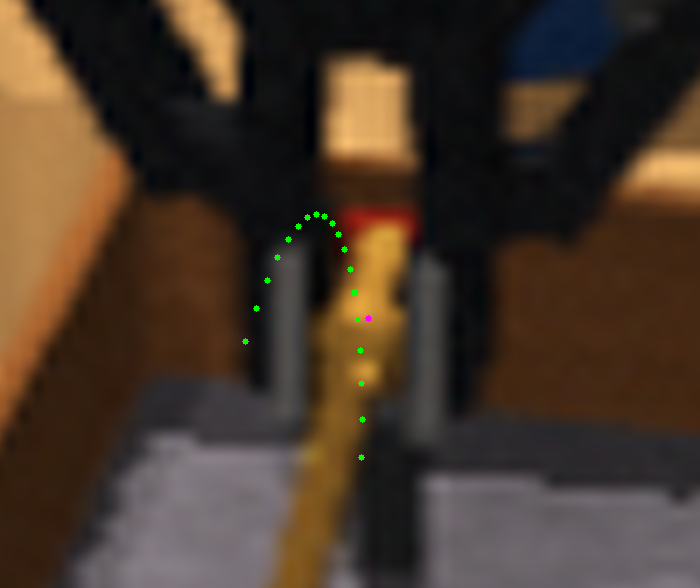

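```bash
python3 arc2.py 0.3 1.78 11 0.3 | sed 's/np.float64//g'
```

```text
peak rad/s 1.7436260114294844
[(-0.03), (-0.1), (0.29)]
[(-0.04), (-0.15), (0.31)]
[(-0.07), (-0.21), (0.35)]
[(-0.09), (-0.3), (0.37)]
[(-0.12), (-0.39), (0.34)]
[(-0.14), (-0.46), (0.28)]
[(-0.15), (-0.48), (0.19)]
[(-0.14), (-0.45), (0.1)]
[(-0.12), (-0.4), (0.02)]
[(-0.1), (-0.33), (-0.02)]
[(-0.09), (-0.29), (-0.05)]
```

Call:
carry_out([
  [-0.03, -0.1, 0.29, 0, 0, 0, 0],
  [-0.04, -0.15, 0.31, 0, 0, 0, 0],
  [-0.07, -0.21, 0.35, 0, 0, 0, 0],
  [-0.09, -0.3, 0.37, 0, 0, 0, 0],
])

```text
t: 26.8
tool_pos: [0.5352, -0.042, 0.1087]
tool_rot: [-2.528, -1.863, -0.0]
contact_force: [-4.4, 0.6, -2.8]
opening: 0.0156
```

```bash
python3 chk.py pics/w2.png
```

```text
26.85 [ 0.5351 -0.0433  0.1102] F [-7.7  2.1 -0.2] op 0.0155
grasp in box frame rel pivot: ex 0.0004 ey 0.0621 z 0.0609 th 0.7756743055904447
```

View pics/w2.png

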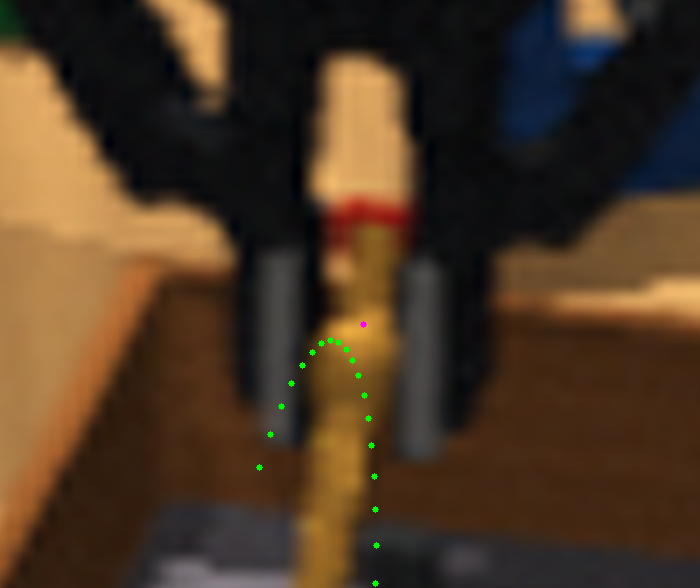

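Call:
carry_out([
  [-0.17, -0.38, 0.28, 0, 0, 0, 0],
  [-0.15, -0.46, 0.24, 0, 0, 0, 0],
  [-0.15, -0.48, 0.16, 0, 0, 0, 0],
  [-0.14, -0.45, 0.07, 0, 0, 0, 0],
])

```text
t: 27.25
tool_pos: [0.5217, -0.0866, 0.1303]
tool_rot: [2.528, 1.862, 0.007]
contact_force: [-3.1, 4.7, 5.8]
opening: 0.0155
```

```bash
python3 chk.py pics/w3.png
```

```text
27.3 [ 0.5211 -0.0883  0.1301] F [-3.9  2.7  6.2] op 0.0153
grasp in box frame rel pivot: ex 0.0001 ey 0.0150 z 0.0808 th 1.3878870225648783
```

View pics/w3.png

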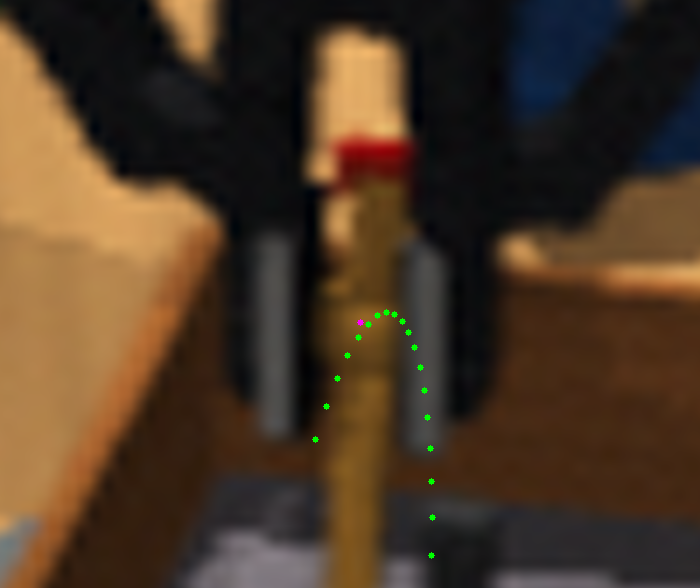

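Call:
carry_out([
  [-0.12, -0.4, 0.02, 0, 0, 0, 0],
  [-0.1, -0.35, 0, 0, 0, 0, 0],
  [-0.1, -0.32, -0.02, 0, 0, 0, 0],
  [-0.07, -0.22, -0.04, 0, 0, 0, 0],
  [-0.04, -0.12, -0.02, 0, 0, 0, 0],
])

```text
t: 27.8
tool_pos: [0.5097, -0.1226, 0.1253]
tool_rot: [2.529, 1.862, 0.001]
contact_force: [0.4, 1.0, -0.1]
opening: -0.0001
```

```bash
python3 chk.py pics/w4.png
```

```text
27.85 [ 0.5095 -0.1226  0.125 ] F [ 0.2 -0.1 -0.5] op -0.0003
grasp in box frame rel pivot: ex -0.0010 ey -0.0212 z 0.0757 th 1.843849130846428
```

View pics/w4.png

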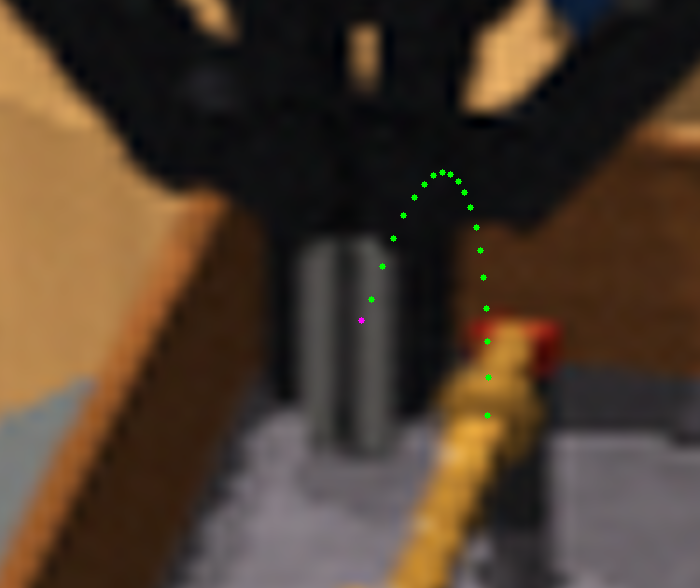

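Call:
carry_out([
  [0.1, 0.4, 0.9, 0, 0, 0, 0.2],
  [0.3, 0.9, 0.6, 0, 0, 0, 0.45],
  [0.3, 0.98, 0, 0, 0, 0, 0.45],
  [0.3, 0.95, 0, 0, 0, 0, 0.45],
  [0.25, 0.75, 0, 0, 0, 0, 0.45],
  [0, 0, -0.3, 0, 0, 0, 0.45],
  [0, 0, -0.5, 0, 0, 0, 0.45],
  [0, 0, 0, 0, 0, 0, 0.45],
], grip_force=30)

```text
t: 28.65
tool_pos: [0.5389, -0.0224, 0.1394]
tool_rot: [-2.527, -1.861, 0.006]
contact_force: [-0.2, 0.3, -0.6]
opening: 0.0383
```

```bash
python3 - <<'E'
from h import *
c=np.array([.5485,-.0496]);ex=np.array([.9562,-.2927]);ey=np.array([.2927,.9562])
pv=c-.015*ex-.06*ey
def plan_stay(n=18,r=.081,lead=0.002,end=1.78,phimax=.85):
    u=np.linspace(0,1,n+1); th=end*(u-.4*np.sin(2*np.pi*u)/(2*np.pi)); phi=phimax*np.minimum(1,th/1.4)
    # lead: offset of grasp behind ball is + => tool at (+sin ey? ) keep zero
    P=[];
    for t,f in zip(th,phi):
        y=r*np.cos(t)+.0187*np.sin(f); z=.068+r*np.sin(t)-.0187*np.cos(f)
        P.append([*(pv+y*ey),z])
    P=np.array(P);W=np.round((P-P[0])/.025,2);D=np.diff(W,axis=0)
    dp=np.diff(phi)/.1
    for i,d in enumerate(D): print(round(th[i+1],2),[round(float(v),2) for v in d]+[round(float(dp[i]*.9562),2),round(float(-dp[i]*.2927),2),0,0])
    print('start',P[0].round(4))
    return P
P=plan_stay()
plan(P[0],-.297)
E
```

```text
0.06 [0.01, 0.02, 0.2, 0.35, -0.11, 0, 0]
0.12 [0.0, 0.01, 0.21, 0.38, -0.12, 0, 0]
0.2 [0.0, 0.0, 0.23, 0.43, -0.13, 0, 0]
0.28 [-0.01, -0.03, 0.28, 0.5, -0.15, 0, 0]
0.38 [-0.02, -0.06, 0.31, 0.57, -0.18, 0, 0]
0.5 [-0.03, -0.1, 0.34, 0.65, -0.2, 0, 0]
0.62 [-0.05, -0.15, 0.36, 0.72, -0.22, 0, 0]
0.75 [-0.06, -0.21, 0.36, 0.77, -0.24, 0, 0]
0.89 [-0.08, -0.26, 0.33, 0.8, -0.24, 0, 0]
1.03 [-0.09, -0.3, 0.29, 0.8, -0.24, 0, 0]
1.16 [-0.1, -0.32, 0.24, 0.77, -0.24, 0, 0]
1.28 [-0.1, -0.32, 0.17, 0.72, -0.22, 0, 0]
1.4 [-0.09, -0.31, 0.12, 0.65, -0.2, 0, 0]
1.5 [-0.09, -0.3, 0.05, 0.02, -0.01, 0, 0]
1.58 [-0.08, -0.26, 0.0, 0.0, -0.0, 0, 0]
1.66 [-0.07, -0.23, -0.01, 0.0, -0.0, 0, 0]
1.72 [-0.06, -0.2, -0.02, 0.0, -0.0, 0, 0]
1.78 [-0.06, -0.18, -0.04, 0.0, -0.0, 0, 0]
start [ 0.5403 -0.0251  0.0493]
t 28.65 tcp [ 0.5389 -0.0224  0.1394] op 0.0383 F [-0.2  0.3 -0.6] q [-0.18 -0.07  1.9  -0.    1.32  0.12]
tool axes (cols) [[0.297, 0.955, -0.005], [0.955, -0.297, 0.001], [-0.001, -0.005, -1.0]]
shift units [ 0.06 -0.11 -3.6 ]
turn units [-0.01 -0.05  0.04]
```

Call:
carry_out([
  [0.06, -0.08, -0.9, 0, -0.05, 0.04, 0.45],
  [0, 0, -0.9, 0, 0, 0, 0.45],
  [0, 0, -0.8, 0, 0, 0, 0.45],
  [0, 0, -0.6, 0, 0, 0, 0.45],
  [0, 0, -0.44, 0, 0, 0, 0.45],
  [0, 0, 0, 0, 0, 0, 0.4],
  [0, 0, 0, 0, 0, 0, 0.3],
  [0, 0, 0, 0, 0, 0, 0.2],
  [0, 0, 0, 0, 0, 0, 0],
  [0, 0, 0, 0, 0, 0, 0],
  [0, 0, 0, 0, 0, 0, 0],
], grip_force=30)

```text
t: 29.75
tool_pos: [0.541, -0.0237, 0.0523]
tool_rot: [2.525, 1.869, 0.002]
contact_force: [-6.3, 1.3, 4.0]
opening: 0.0152
```

Call:
carry_out([
  [0.01, 0.02, 0.2, 0.35, -0.11, 0, 0],
  [0, 0.01, 0.21, 0.38, -0.12, 0, 0],
  [0, 0, 0.23, 0.43, -0.13, 0, 0],
  [-0.01, -0.03, 0.28, 0.5, -0.15, 0, 0],
  [-0.02, -0.06, 0.31, 0.57, -0.18, 0, 0],
  [-0.03, -0.1, 0.34, 0.65, -0.2, 0, 0],
])

```text
t: 30.35
tool_pos: [0.5396, -0.0279, 0.0908]
tool_rot: [-2.364, -1.75, -0.365]
contact_force: [-4.5, -1.7, -2.9]
opening: 0.0156
```

```bash
cat > chk.py <<'E'
from h import *
import sys
s=ctrl.get_image('side')
o=ctrl.get_obs();print(o['t'],o['tool_pos'].round(4),'F',o['contact_force'].round(1),'op',round(float(o['opening']),4),'q',o['q'].round(2))
c=np.array([.5485,-.0496]);ex=np.array([.9562,-.2927]);ey=np.array([.2927,.9562])
pv=c-.015*ex-.06*ey
Rt=Ro.from_rotvec(o['tool_rot']).as_matrix();b=-Rt[:,2];print('tilt',np.arctan2(-(b[:2]@ey),b[2]),'ex comp',b[:2]@ex)
g=o['tool_pos']+b*.0187; d=g[:2]-pv; print('grasp in box frame rel pivot: ex %.4f ey %.4f z %.4f'%(d@ex,d@ey,g[2]-.068),'th',np.arctan2(g[2]-.068,d@ey))
f=cv2.resize(s['frame'],None,fx=14,fy=14,interpolation=cv2.INTER_CUBIC)
u0=proj(s,g)[0].astype(int)-[25,22]
for X,col in [(g,(255,0,255))]+[(np.r_[pv+r*np.cos(t)*ey,.068+r*np.sin(t)],(0,255,0)) for r in(.08,) for t in np.arange(0,1.9,.1)]:
    u=(proj(s,X)[0]+.5)*14; cv2.circle(f,(int(u[0]),int(u[1])),3,col,-1)
cv2.imwrite(sys.argv[1],f[u0[1]*14:(u0[1]+42)*14,u0[0]*14:(u0[0]+50)*14])
E
python3 chk.py pics/x1.png
```

```text
30.4 [ 0.5397 -0.0284  0.0919] F [-5.6  5.9  0.9] op 0.0154 q [-0.35 -0.04  1.97  0.33  1.24 -0.16]
tilt 0.3079838447181629 ex comp -0.0023788433918661826
grasp in box frame rel pivot: ex 0.0003 ey 0.0720 z 0.0417 th 0.5248659460979611
```

View pics/x1.png

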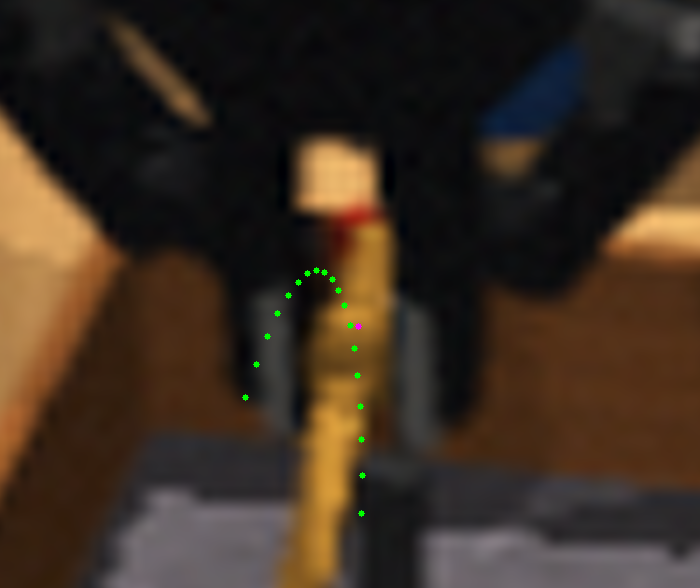

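Call:
carry_out([
  [-0.1, -0.13, 0.36, 0.72, -0.22, 0, 0],
  [-0.07, -0.2, 0.36, 0.77, -0.24, 0, 0],
  [-0.08, -0.26, 0.33, 0.8, -0.24, 0, 0],
  [-0.09, -0.3, 0.29, 0.8, -0.24, 0, 0],
  [-0.1, -0.32, 0.24, 0.77, -0.24, 0, 0],
])

```text
t: 30.9
tool_pos: [0.53, -0.059, 0.1314]
tool_rot: [-2.104, -1.556, -0.783]
contact_force: [-0.9, -0.4, -3.7]
opening: 0.0153
```

```bash
python3 chk.py pics/x2.png
```

```text
30.95 [ 0.5297 -0.0605  0.131 ] F [-2.2  1.8  2.5] op 0.0155 q [-0.6  -0.01  1.97  0.68  1.45 -0.48]
tilt 0.7109358586132252 ex comp -0.006990549380215899
grasp in box frame rel pivot: ex 0.0001 ey 0.0319 z 0.0772 th 1.1790806085342163
```

View pics/x2.png

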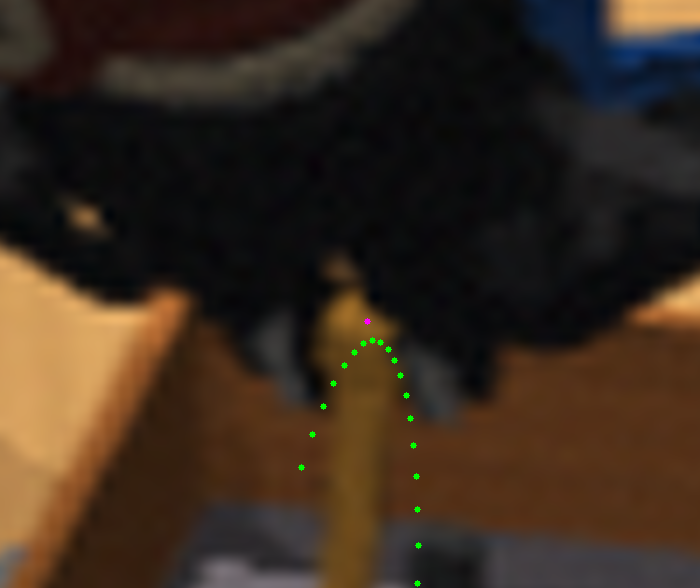

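Call:
carry_out([
  [-0.1, -0.32, 0.15, 0.72, -0.22, 0, 0],
  [-0.09, -0.31, 0.1, 0.65, -0.2, 0, 0],
  [-0.09, -0.3, 0.05, 0, 0, 0, 0],
])

```text
t: 31.25
tool_pos: [0.5229, -0.0822, 0.1378]
tool_rot: [-2.004, -1.477, -0.909]
contact_force: [-1.9, 1.8, -3.5]
opening: 0.0156
```

```bash
python3 chk.py pics/x3.png
```

```text
31.3 [ 0.5227 -0.0831  0.1376] F [-2.3  1.8 -2.3] op 0.0157 q [-0.69  0.05  1.95  0.77  1.55 -0.57]
tilt 0.8463555539159282 ex comp -0.005286709719629302
grasp in box frame rel pivot: ex -0.0000 ey 0.0064 z 0.0820 th 1.4930972751761862
```

View pics/x3.png

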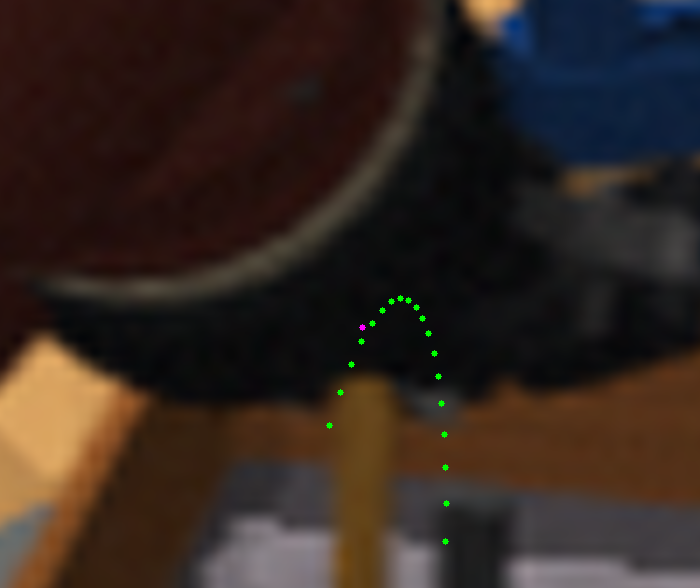

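Call:
carry_out([
  [-0.08, -0.26, -0.01, 0, 0, 0, 0],
  [-0.07, -0.23, -0.02, 0, 0, 0, 0],
  [-0.06, -0.2, -0.03, 0, 0, 0, 0],
])

```text
t: 31.6
tool_pos: [0.5177, -0.0989, 0.1361]
tool_rot: [-2.003, -1.479, -0.908]
contact_force: [-0.4, 2.1, -1.5]
opening: 0.0156
```

```bash
python3 chk.py pics/x4.png; python3 -c "
from h import *
t=ctrl.get_image('top');crop(t,(335,190),60,6,'pics/x4t.png')"
```

```text
31.65 [ 0.5176 -0.0995  0.1359] F [-0.4  0.6 -3.3] op 0.0152 q [-0.72  0.06  1.94  0.76  1.57 -0.6 ]
tilt 0.8480772022047324 ex comp -0.005315790090819071
grasp in box frame rel pivot: ex -0.0001 ey -0.0108 z 0.0802 th 1.7050553398417319
```

View pics/x4.png

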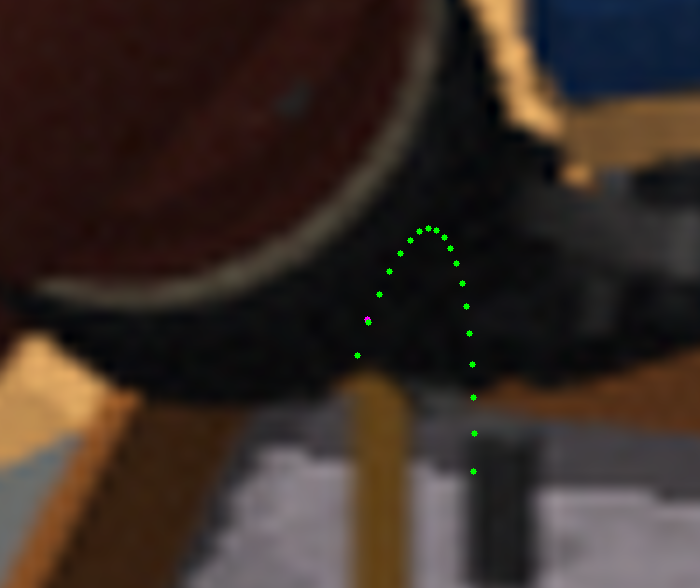

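View pics/x4t.png

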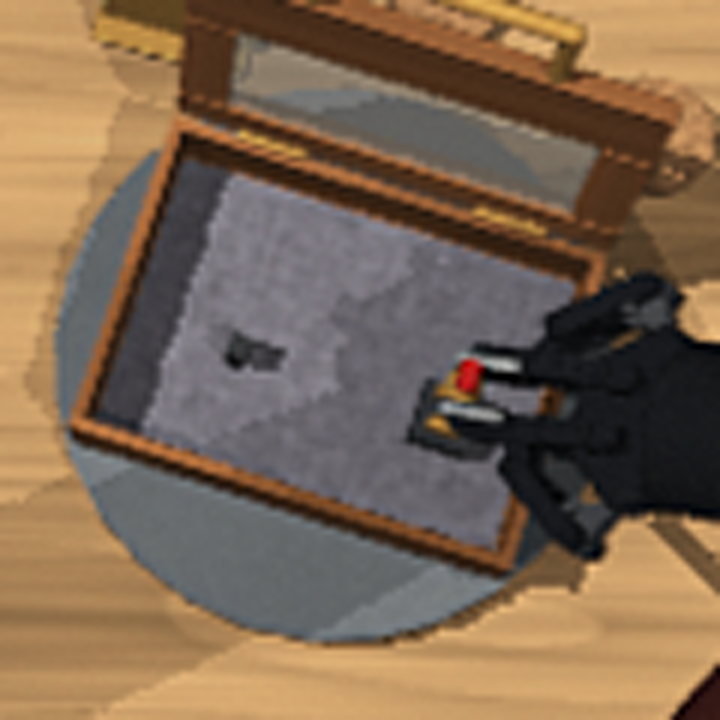

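Call:
carry_out([
  [-0.05, -0.15, -0.04, 0, 0, 0, 0],
  [0, 0, 0, 0, 0, 0, 0],
  [0, 0, 0, 0, 0, 0, 0.25],
  [0, 0, 0, 0, 0, 0, 0.35],
  [0, 0, 0, 0, 0, 0, 0.5],
  [0, 0, 0, 0, 0, 0, 0.5],
])

```text
t: 32.3
tool_pos: [0.5169, -0.1028, 0.1357]
tool_rot: [-2.003, -1.479, -0.91]
contact_force: [-0.3, -0.1, -0.4]
opening: 0.0425
```

```bash
python3 chk.py pics/x5.png; python3 -c "
from h import *
t=ctrl.get_image('top');crop(t,(350,190),50,7,'pics/x5t.png')"
```

```text
32.35 [ 0.5168 -0.1027  0.1356] F [-1.3 -0.5  0.5] op 0.0426 q [-0.73  0.06  1.94  0.76  1.57 -0.6 ]
tilt 0.8496833218335339 ex comp -0.005909918608688145
grasp in box frame rel pivot: ex 0.0001 ey -0.0141 z 0.0799 th 1.7456069513097028
```

View pics/x5t.png

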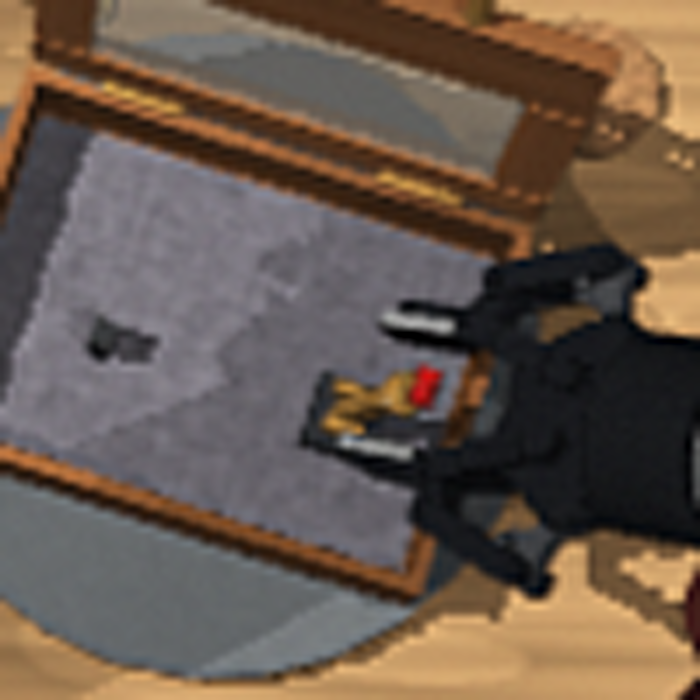

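Call:
carry_out([
  [-0.1, -0.35, 0.32, 0, 0, 0, 0.5],
  [-0.16, -0.5, 0.46, 0, 0, 0, 0.5],
  [-0.2, -0.65, 0.6, 0, 0, 0, 0.5],
  [-0.1, -0.3, 0.8, 0, 0, 0, 0.5],
  [0, 0, 0.95, -0.8, 0.25, 0, 0.5],
  [0, 0, 0.95, -0.9, 0.28, 0, 0.5],
  [0, 0, 0.95, -0.9, 0.28, 0, 0.5],
  [0, 0, 0.95, -0.9, 0.28, 0, 0.5],
  [0, 0, 0.95, -0.9, 0.28, 0, 0.5],
  [0, 0, 0.95, -0.9, 0.28, 0, 0.5],
  [0.3, 0.1, 0.6, -0.9, 0.28, 0, 0.5],
  [0.5, 0.2, 0, -0.9, 0.28, 0, 0.5],
])

```text
t: 33.6
tool_pos: [0.5233, -0.1418, 0.3534]
tool_rot: [-2.486, -1.831, -0.136]
contact_force: [-0.5, -0.7, 0.1]
opening: 0.0427
```

```bash
python3 -c "
from h import *
plan([.658,-.083,.32],-.297)
s=ctrl.get_image('side');t=ctrl.get_image('top')
crop(s,(340,180),70,5,'pics/y_s.png');crop(t,(345,180),60,6,'pics/y_t.png')
print(mk(s,'lid_bar'),mk(t,'lid_bar'),proj(s,[[.658,-.083,.277]]),proj(t,[[.658,-.083,.277]]))"
```

```text
t 33.6 tcp [ 0.5233 -0.1418  0.3534] op 0.0427 F [-0.5 -0.7  0.1] q [-0.45 -0.2   1.65  0.1   1.69 -0.14]
tool axes (cols) [[0.294, 0.955, 0.04], [0.95, -0.297, 0.093], [0.101, 0.011, -0.995]]
shift units [ 5.39  2.35 -1.33]
turn units [-0.93  0.4   0.04]
[(0.96, array([377.088, 140.68 ]))] [(0.72, array([347.776, 125.92 ]))] [[378.22340279 139.76545519]] [[349.58532914 129.5927461 ]]
```

View pics/y_s.png

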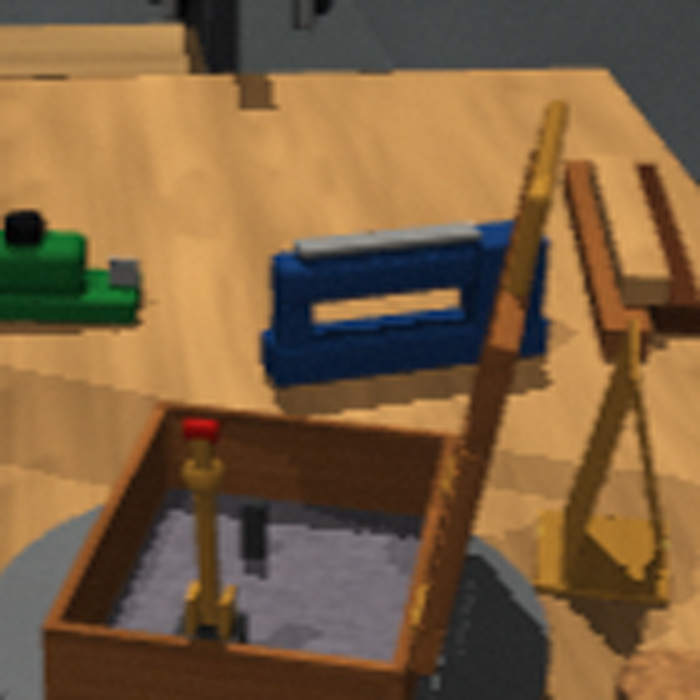

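View pics/y_t.png

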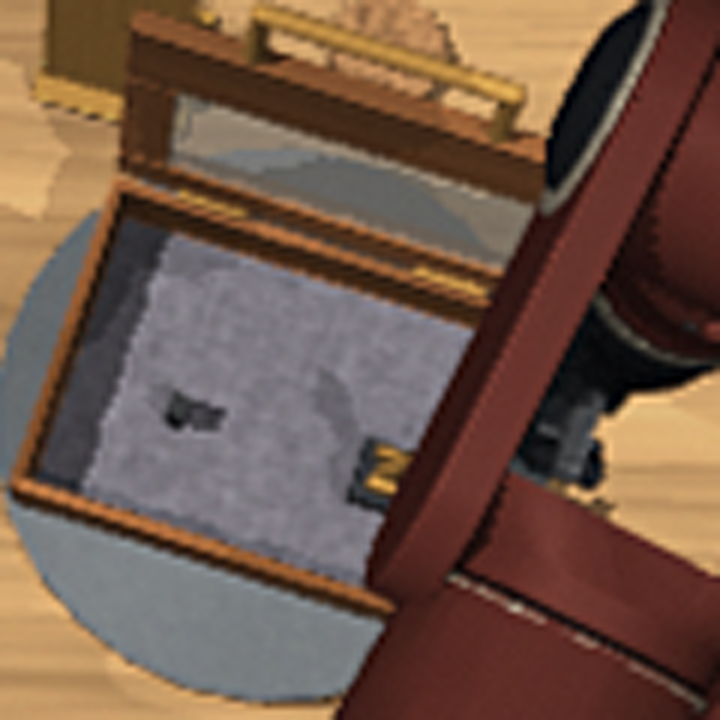

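Call:
carry_out([
  [0.7, 0.3, 0, -0.3, 0.13, 0.01, 0.5],
  [0.9, 0.4, 0, -0.3, 0.13, 0.01, 0.5],
  [0.9, 0.4, 0, -0.33, 0.14, 0.02, 0.5],
  [0.9, 0.4, 0, 0, 0, 0, 0.5],
  [0.9, 0.4, -0.3, 0, 0, 0, 0.5],
  [0.7, 0.3, -0.5, 0, 0, 0, 0.5],
  [0.39, 0.15, -0.5, 0, 0, 0, 0.5],
  [0, 0, 0, 0, 0, 0, 0.5],
  [0, 0, 0, 0, 0, 0, 0.5],
])

```text
t: 34.7
tool_pos: [0.6564, -0.0824, 0.314]
tool_rot: [-2.515, -1.862, 0.003]
contact_force: [-0.5, -0.1, -0.0]
opening: 0.0425
```

```bash
python3 -c "
from h import *
plan([.658,-.083,.258],-.297)
s=ctrl.get_image('side')
crop(s,(360,150),50,7,'pics/z_s.png')"
```

```text
t 34.7 tcp [ 0.6564 -0.0824  0.314 ] op 0.0425 F [-0.5 -0.1 -0. ] q [-0.24  0.11  1.42  0.01  1.63  0.06]
tool axes (cols) [[0.292, 0.956, -0.009], [0.956, -0.292, 0.008], [0.005, -0.011, -1.0]]
shift units [ 0.06 -0.03 -2.24]
turn units [-0.08 -0.09 -0.01]
```

View pics/z_s.png

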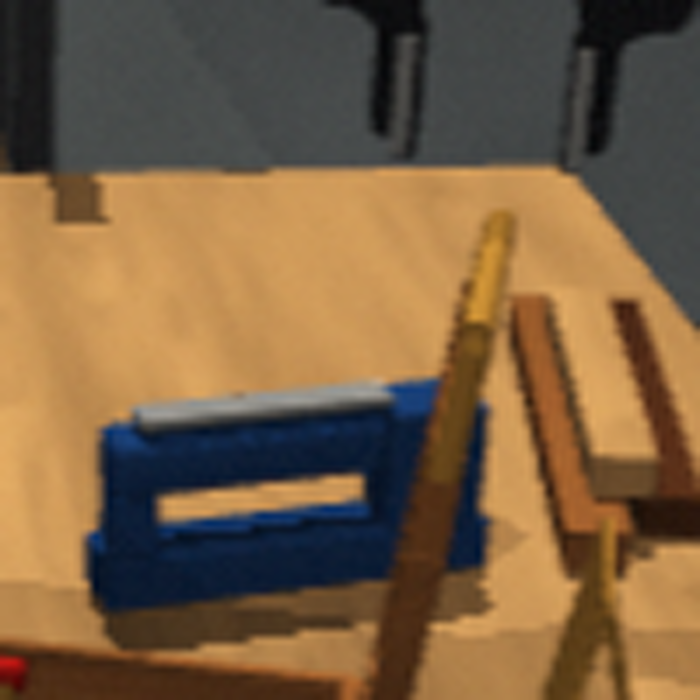

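Bar (top at crop (500,215)) sits below the midpoint between the fingers (490). Descend and grip.

Call:
carry_out([
  [0.06, -0.03, -0.6, -0.08, -0.09, 0, 0.5],
  [0, 0, -0.7, 0, 0, 0, 0.5],
  [0, 0, -0.6, 0, 0, 0, 0.5],
  [0, 0, -0.34, 0, 0, 0, 0.5],
  [0, 0, 0, 0, 0, 0, 0.35],
  [0, 0, 0, 0, 0, 0, 0.2],
  [0, 0, 0, 0, 0, 0, 0],
  [0, 0, 0, 0, 0, 0, 0],
  [0, 0, 0, 0, 0, 0, 0],
], grip_force=40)

```text
t: 35.65
tool_pos: [0.6592, -0.0822, 0.2597]
tool_rot: [2.522, 1.869, 0.004]
contact_force: [0.2, -0.9, 0.5]
opening: 0.0083
```

```bash
python3 -c "
from h import *
plan([.4951,-.0332,.208],-.297)
s=ctrl.get_image('side')
crop(s,(360,150),50,7,'pics/z2_s.png')"; python3 arc.py 1.72 0.80 16 0.6 | sed 's/np.float64//g'
```

```text
t 35.65 tcp [ 0.6592 -0.0822  0.2597] op 0.0083 F [ 0.2 -0.9  0.5] q [-0.24  0.13  1.49  0.    1.52  0.06]
tool axes (cols) [[0.291, 0.957, 0.004], [0.957, -0.291, -0.001], [0.001, 0.004, -1.0]]
shift units [-6.57  1.96 -2.07]
turn units [ 0.01  0.04 -0.02]
peak rad/s 0.911200898649529
[(-0.18), (0.06), (0.03)]
[(-0.22), (0.06), (0.04)]
[(-0.29), (0.09), (0.03)]
[(-0.39), (0.12), (0.03)]
[(-0.49), (0.15), (0.0)]
[(-0.59), (0.18), (-0.03)]
[(-0.65), (0.2), (-0.1)]
[(-0.68), (0.21), (-0.17)]
[(-0.66), (0.2), (-0.23)]
[(-0.6), (0.18), (-0.27)]
[(-0.52), (0.16), (-0.29)]
[(-0.41), (0.13), (-0.27)]
[(-0.32), (0.1), (-0.24)]
[(-0.23), (0.07), (-0.19)]
[(-0.17), (0.05), (-0.15)]
[(-0.14), (0.04), (-0.13)]
```

View pics/z2_s.png

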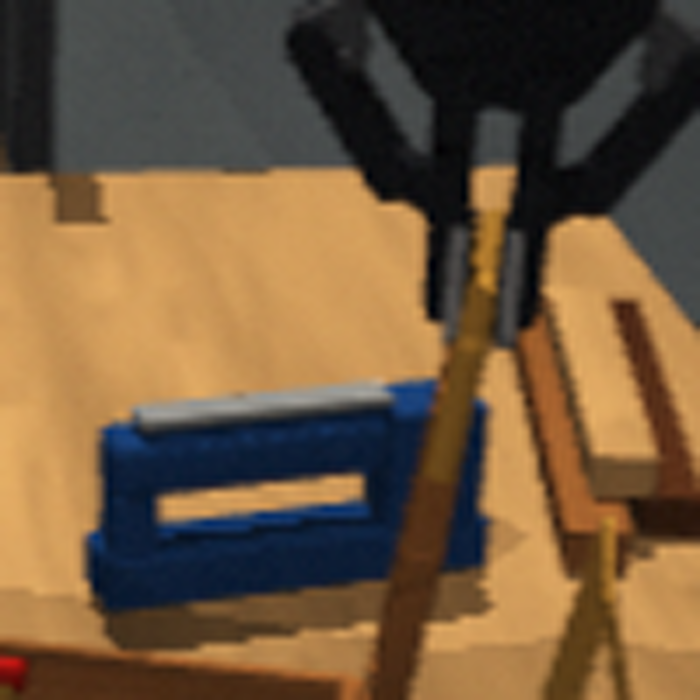

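Gripped. Lowering along the arc.

Call:
carry_out([
  [-0.18, 0.06, 0.03, 0, 0, 0, 0],
  [-0.22, 0.06, 0.04, 0, 0, 0, 0],
  [-0.29, 0.09, 0.03, 0, 0, 0, 0],
  [-0.39, 0.12, 0.03, 0, 0, 0, 0],
  [-0.49, 0.15, 0, 0, 0, 0, 0],
  [-0.59, 0.18, -0.03, 0, 0, 0, 0],
  [-0.65, 0.2, -0.1, 0, 0, 0, 0],
  [-0.68, 0.21, -0.17, 0, 0, 0, 0],
  [-0.66, 0.2, -0.23, 0, 0, 0, 0],
  [-0.6, 0.18, -0.27, 0, 0, 0, 0],
  [-0.4, 0.12, -0.22, 0, 0, 0, 0],
])

```text
t: 36.8
tool_pos: [0.5282, -0.0421, 0.2357]
tool_rot: [2.524, 1.871, 0.002]
contact_force: [-4.6, 2.6, 6.2]
opening: 0.0081
```

```bash
python3 -c "
from h import *
plan([.4951,-.0332,.208],-.297)
s=ctrl.get_image('side')
crop(s,(330,180),60,6,'pics/z3_s.png')"
```

```text
t 36.8 tcp [ 0.5282 -0.0421  0.2357] op 0.0081 F [-4.6  2.6  6.2] q [-0.22 -0.18  1.83  0.    1.49  0.07]
tool axes (cols) [[0.291, 0.957, 0.001], [0.957, -0.291, 0.001], [0.001, 0.001, -1.0]]
shift units [-1.32  0.36 -1.11]
turn units [-0.01  0.01 -0.02]
```

View pics/z3_s.png

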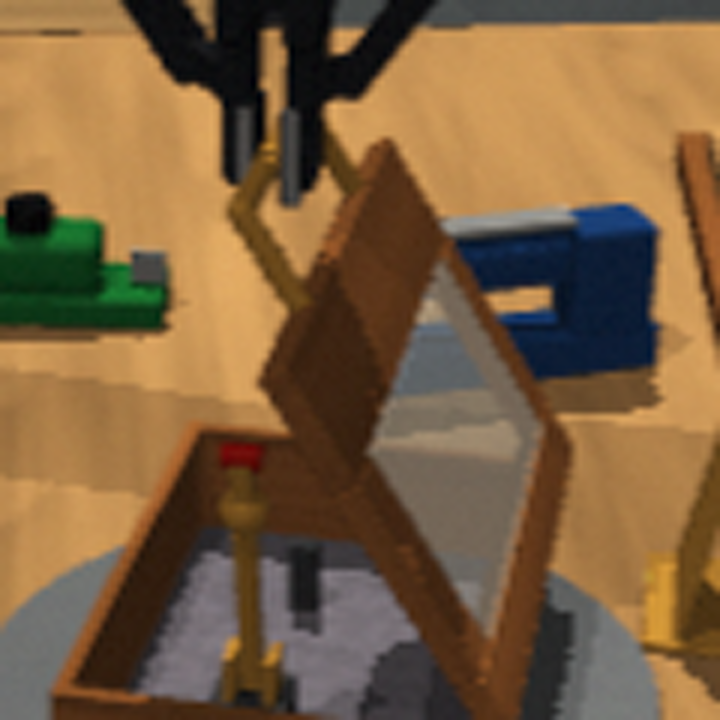

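Call:
carry_out([
  [-0.3, 0.09, -0.17, 0, 0, 0, 0],
  [-0.28, 0.08, -0.2, 0, 0, 0, 0],
  [-0.25, 0.07, -0.2, 0, 0, 0, 0],
  [-0.2, 0.06, -0.17, 0, 0, 0, 0],
  [-0.14, 0.04, -0.13, 0, 0, 0, 0],
  [0, 0, 0, 0, 0, 0, 0],
])

```text
t: 37.45
tool_pos: [0.5003, -0.0337, 0.2144]
tool_rot: [-2.524, -1.871, -0.003]
contact_force: [-0.3, 4.7, 1.2]
opening: 0.008
```

```bash
python3 -c "
from h import *
plan([.4951,-.0332,.208],-.297)
s=ctrl.get_image('side')
crop(s,(330,180),60,6,'pics/z4_s.png')"
```

```text
t 37.45 tcp [ 0.5003 -0.0337  0.2144] op 0.008 F [-0.3  4.7  1.2] q [-0.22 -0.24  1.91  0.    1.47  0.08]
tool axes (cols) [[0.291, 0.957, 0.001], [0.957, -0.291, 0.001], [0.002, 0.001, -1.0]]
shift units [-0.21  0.02 -0.25]
turn units [-0.01  0.01 -0.02]
```

View pics/z4_s.png

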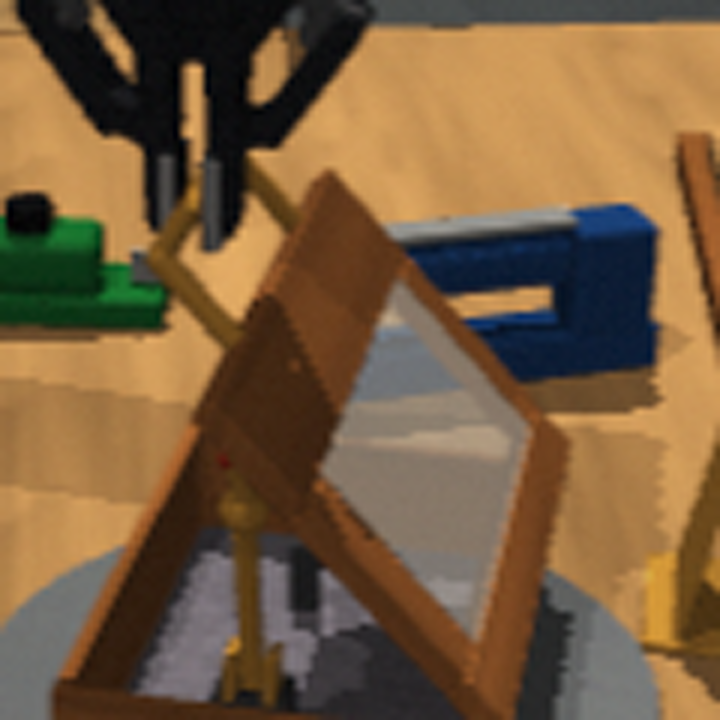

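Call:
carry_out([
  [-0.06, 0.02, -0.06, 0, 0, 0, 0],
  [-0.06, 0.02, -0.06, 0, 0, 0, 0],
  [-0.06, 0.02, -0.06, 0, 0, 0, 0],
  [0, 0, 0, 0, 0, 0, 0],
])

```text
t: 37.9
tool_pos: [0.4974, -0.0328, 0.2114]
tool_rot: [2.521, 1.869, 0.007]
contact_force: [2.9, 4.2, 2.9]
opening: 0.0083
```

Call:
carry_out([
  [-0.04, 0.01, -0.05, 0, 0, 0, 0],
  [-0.04, 0.01, -0.05, 0, 0, 0, 0],
  [0, 0, 0, 0, 0, 0, 0],
])

```text
t: 38.2
tool_pos: [0.497, -0.0327, 0.2109]
tool_rot: [2.518, 1.866, 0.012]
contact_force: [5.2, 5.1, 7.3]
opening: 0.0083
```

Call:
carry_out([
  [0.06, -0.02, 0.06, 0, 0, 0, 0],
  [0, 0, 0, 0, 0, 0, 0],
])

```text
t: 38.4
tool_pos: [0.4974, -0.0328, 0.2114]
tool_rot: [2.521, 1.868, 0.009]
contact_force: [2.9, 5.5, 5.2]
opening: 0.0088
```

```bash
python3 -c "
from h import *
plan([.4951,-.0332,.208],-.297)
s=ctrl.get_image('side')
crop(s,(320,185),45,8,'pics/z5_s.png')"
```

```text
t 38.4 tcp [ 0.4974 -0.0328  0.2114] op 0.0088 F [2.9 5.5 5.2] q [-0.22 -0.25  1.93  0.    1.46  0.08]
tool axes (cols) [[0.291, 0.957, 0.007], [0.957, -0.291, 0.0], [0.002, 0.006, -1.0]]
shift units [-0.09 -0.01 -0.13]
turn units [-0.    0.07 -0.02]
```

View pics/z5_s.png

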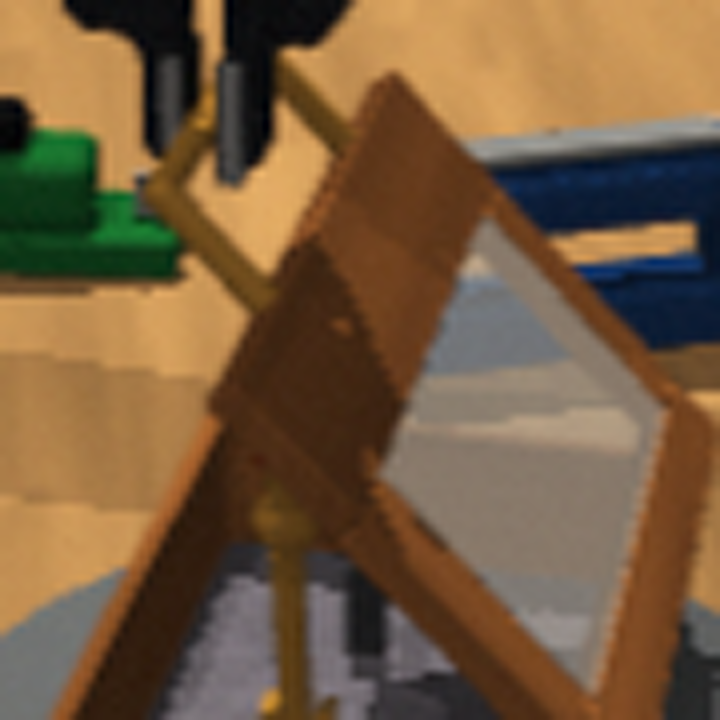

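Call:
carry_out([
  [0, 0, 0, 0, 0, 0, 0.15],
  [0, 0, 0, 0, 0, 0, 0.2],
  [0, 0, 0, 0, 0, 0, 0.35],
  [0, 0, 0, 0, 0, 0, 0.4],
  [0, 0, 0.3, 0, 0, 0, 0.4],
  [0, 0, 0.8, 0, 0, 0, 0.4],
  [0, 0, 1, 0, 0, 0, 0.4],
  [0, 0, 1, 0, 0, 0, 0.4],
  [-0.3, 0, 1, 0, 0, 0, 0.4],
  [-0.5, 0, 0.5, 0, 0, 0, 0.4],
  [0, 0, 0, 0, 0, 0, 0.4],
])

```text
t: 39.55
tool_pos: [0.4763, -0.0332, 0.3278]
tool_rot: [2.519, 1.867, 0.008]
contact_force: [-0.6, 0.4, 1.2]
opening: 0.0343
```

```bash
python3 -c "
from h import *
plan([.4951,-.0332,.208],-.297)
s=ctrl.get_image('side');cv2.imwrite('pics/end_s.png',s['frame'])
crop(s,(320,190),55,7,'pics/z6_s.png')
t=ctrl.get_image('top');cv2.imwrite('pics/end_t.png',t['frame'])
for n in ['lid_bar','tacker_mid','cutter_mid','easel_mid','bumper0']:
  for nm,p in(('s',s),('t',t)): print(n,nm,[(a,b.round(1).tolist()) for a,b in mk(p,n)])
h=np.array([.625,-.073]);ex=np.array([.9562,-.2927])
for th in(.7,.75,.79,.81,.85): print(th,proj(s,np.r_[h+(-.2*np.cos(th)+.007*np.sin(th))*ex,.08+.2*np.sin(th)+.007*np.cos(th)]),proj(t,np.r_[h+(-.2*np.cos(th)+.007*np.sin(th))*ex,.08+.2*np.sin(th)+.007*np.cos(th)]))
"
```

```text
t 39.55 tcp [ 0.4763 -0.0332  0.3278] op 0.0343 F [-0.6  0.4  1.2] q [-0.23 -0.35  1.82  0.    1.67  0.07]
tool axes (cols) [[0.291, 0.957, 0.008], [0.957, -0.291, -0.002], [0.001, 0.008, -1.0]]
shift units [ 0.75 -0.   -4.79]
turn units [ 0.02  0.08 -0.02]
lid_bar s [(0.66, [297.8, 154.4])]
lid_bar t []
tacker_mid s [(0.78, [350.0, 167.7]), (0.59, [311.6, 207.4]), (0.59, [402.5, 252.9]), (0.55, [284.5, 336.3])]
tacker_mid t [(0.8, [222.0, 144.1]), (0.65, [444.3, 223.9]), (0.61, [389.6, 279.9])]
cutter_mid s [(0.87, [278.1, 161.9])]
cutter_mid t [(0.59, [183.5, 221.5])]
easel_mid s [(0.98, [392.0, 198.7])]
easel_mid t [(0.6, [305.8, 122.1])]
bumper0 s [(0.86, [402.5, 250.3]), (0.6, [382.3, 282.6])]
bumper0 t [(0.62, [382.8, 153.9]), (0.51, [346.6, 128.1])]
0.7 [[294.36500139 159.15284144]] [[326.04237502 202.50137359]]
0.75 [[297.31505115 156.45133872]] [[326.98030106 199.54426117]]
0.79 [[299.80843996 154.38696998]] [[327.76461549 197.07718626]]
0.81 [[301.09847591 153.38874306]] [[328.16760939 195.81140858]]
0.85 [[303.76302305 151.46320391]] [[328.99431491 193.21840744]]
```

View pics/z6_s.png

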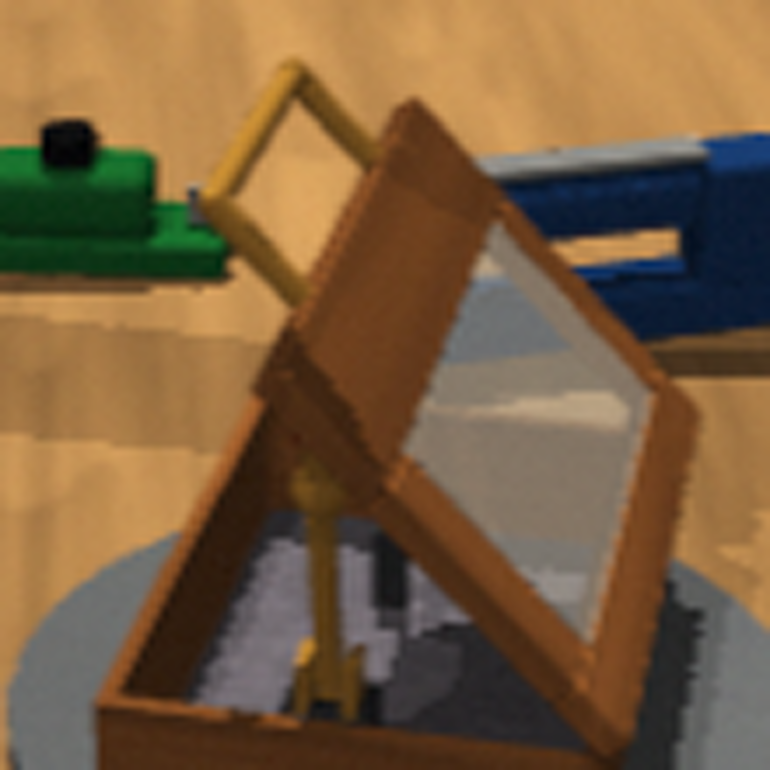

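View pics/end_s.png

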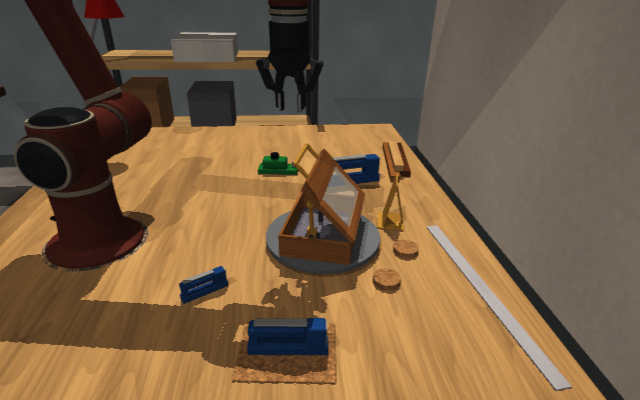

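```bash
python3 -c "
from h import *
print(ctrl.get_obs()['t']); print(ctrl.finish_job())"
```

```text
40.15
the job is handed in; nothing more can be done
None
```

I carried out all the steps and handed the job in at about 40 s of the 72 s allowed. It reports no verdict.

**What I did:**
- **Tacker:** I took the middle-sized blue tacker off the lid and stood it on the cork pad.
- **Lid:** I swung it back by its bar until it leaned open by itself.
- **Stay:** I flipped it up past vertical to its stop.
- **Propping:** I took the bar again and lowered the lid until the stay took its weight. The tool met about 7 N of upward push there. Then I let go.

**Last checks:**
- **Lid and stay:** the lid stands propped over the raised stay. The detected bar point fits a lid angle of about 0.77–0.79 rad. The wrist gave about 0.81 rad at contact, but both are inside the 0.74–0.86 window.
- **Tacker:** it is upright on the pad. Right after placing, one view put it about 6 mm from the pad's middle.
- **Bystanders:** the mat cutter, easel back and bumpers appear within a few pixels of where they started.
- **Robot:** the gripper is clear of everything, with no more than about 1 N of noise on the wrist.

**What went wrong on the way:** The first three tries at the stay failed. The ball slipped out of the straight-down grip and the stay fell back folded, while the lid stayed open. The fourth try worked, with the tool tilting along with the stay. The final push of the lid on the stay was not measured after release; I judged it from the picture and the force at contact.

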